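Load the label printer and feed it

TASK

Load the open label printer: take the full label roll that stands on its end on the desk, lay it over onto its side on the desk and take it again so that it goes down into the bay, axis across the printer between the two guides, and slide the guide in until you feel it press the roll against the fixed guide. Then shut the lid fully and press the wide feed key until it registers, without leaning hard on it. Leave the two round keys alone and do not shove the other things on the desk about.

Things in the scene. Friction and masses are not known exactly. Their poses are not given: they have to be found in the camera images.
- roll_center (a point): Full label roll to load: plain white paper roll, 52 mm across, 57 mm long, 0.09 to 0.17 kg, core plugged, both ends alike, firm to grip. This point is its centre; z is the roll's axis. It starts standing on one end on the desk (axis upright, centre 28.5 mm up), clear of other things. Laid on its rim it stays where it is put unless pushed.
- printer: Label printer, fixed to the desk, dark grey. Origin on the desk under the middle of the bay; x from its front (key ledge) to its rear (lid hinge), y along the loaded roll's axis, z up. Body from x -140 to +84, y -60 to +90 mm, rim 80 mm high. The open-topped bay spans x -56 to +58, y -46 to +82 mm, floor 30 mm high.
- bay_center (a point): Centre of the roll when it lies in the bay tight against the fixed guide: printer frame (0, -1.5, 62) mm; axes as the printer's; the roll's axis along y. Two rests along y, 15 mm either side, carry it there. The fixed guide's face is at y = -30 mm of the printer frame (48 mm wide in x, top 84 mm high).
- guide: The sliding guide, opposite the fixed one: plate 48 mm wide in x, 5 mm thick, top 84 mm above the desk, with a tab on top. Origin at desk level below the inner face, the one that meets the roll; axes as the printer's. That face starts wide open at printer y = +50 to +67 mm; shut on the 57 mm roll it is at +27 mm. It slides towards -y to close, with 2 N of friction, and stays where it is left.
- guide_tab (a point): Centre of the top of the tab on the sliding guide, 110 mm above the desk; axes as the printer's. The tab is 20 mm in x and 10 mm thick in y and reaches from 84 to 110 mm above the desk, clear above the rim (80 mm) and the loaded roll's top (88 mm). Push it from its +y side or pinch it.
- lid (a joint): The printer's lid, rad: 0 shut, at most 1.95; starts open at 1.65 to 1.9. Friction hinge without latch: it stays at any angle and takes about 2 N at its free edge to swing either way.
- lid_hinge (a point): Middle of the lid's hinge axis, at the printer's rear rim: printer frame (66, 15, 84) mm; the axis runs along the printer's y; axes as the printer's.
- lid_edge (a point): Middle of the lid's free edge on its outer face. At joint value a it lies -126 cos a + 51 sin a mm in the printer's x and 126 sin a + 51 cos a mm in z from the hinge. The lid is a tray 150 mm wide in y, 51 mm deep, walls 4 mm; shut, its flat top is 135 mm above the desk and its front wall at printer x = -60 mm. Axes turn with the lid.
- feed_key: Feed key: the wide flat membrane key, 16 x 28 mm (x, y), on the ledge along the printer's front. Origin at the centre of its top face, at printer frame (-115, 55, 83) mm, 3 mm proud of the flat ledge. It gives only about 1 mm and registers when the fingers press it with at least 4 N for 0.2 s; more than 30 N damages it.
- pause_key: Small round membrane key, 12 mm across, at printer frame (-115, -5) mm; origin at the centre of its top face. Leave alone.
- power_key: Small round membrane key, 12 mm across, at printer frame (-115, -38) mm; origin at the centre of its top face. Leave alone.
- stapler: black desk stapler, 140 x 32 x 52 mm, lying on its base; origin under its centre
- spent_core: used-up label core: a bare cardboard tube 33 mm across and 57 mm high standing on end; origin under its centre. Not the roll to load
- tape_roll: brown packing-tape roll, 104 mm across, 48 mm high, wide open hole, lying flat; origin under its centre. Not a label roll
- mug: white mug, 80 mm across, 95 mm high; origin under its centre
- pen_cup: dark steel pen cup, 72 mm across, 95 mm high (pens to 150 mm); origin under its centre
- mouse: black computer mouse, 105 x 60 x 34 mm; origin under its centre
- marker: marker pen, 13 mm across, 132 mm long, lying along its own x axis; origin under its middle

How it is judged:
By the outcome, as a careful person would: the job done as asked, in the order asked, and still so for the second after the job is handed in, with the robot touching nothing.
It also fails if it takes over 72 s, if anything falls off the work surface, if the arm or the gripper's body presses on something with over 40 N, if the wrist force passes 120 N, or if a joint passes its speed limit or range.

ROBOT

A 7-joint arm with a two-finger parallel gripper is mounted at the origin on the work surface. World frame = base frame: x ahead of the robot, y to its left, z up, the work surface at z = 0. Lengths are in m, angles in rad, forces in N, time in s.
With the tool pointing down it reaches from about 0.425 to 1.025 m from the base axis. Payload 9.4 kg.
Tool frame: the origin (TCP) lies at the very end of the fingers, on their centre line; the grasp point (between the pads) lies 19 mm behind it (ctrl.hold_point_z is the distance from the TCP to the grasp point, in m); z points along the fingers, y is the direction in which the jaws open and shut (so a half turn about z gives the same grasp; the last joint's range is limited). The gripper opens to 85 mm and grips with 20 to 120 N. Pads are 22 mm wide; open, the fingers measure 114 mm over their backs; the gripper's body (76 mm by 85 mm) begins 54 mm behind the grasp point. The pads swing forward as they close: fully open they stand 13 mm farther back than shut.
Start: joints at [1.059, 0.599, -0.003, 1.599, 0.002, 0.943, -0.08], TCP at [0.305, -0.658, 0.231] pointing down, gripper open.
Joint ranges: [-2.57, 2.57], [-0.35, 1.97], [-1.29, 1.29], [0.11, 2.56], [-1.05, 4.19], [0.11, 1.86], [-2.63, 2.63]. Speed limits (rad/s): [2.22, 2.22, 3.01, 3.01, 3.14, 3.14, 3.14].

INTERFACE

Orientations are given as [roll, pitch, yaw] about the fixed x, y, z axes, in that order (R = Rz(yaw) Ry(pitch) Rx(roll)).
In Python, from cell import readout, viewer, ctrl gives the robot as it stands.
- The arm moves only by the tool drive_tool, never from a script. Its argument "targets" is a list of rows, each an object with "translation": the shift along the world's x, y, z in cm, a list of three; "rot": the turn, a rotation vector about the world's x, y, z in degrees, a list of three; "fingers": the closure, from 0 (fully open) to 1 (shut). A call has 1 to 5 rows; each row shifts and turns the commanded pose from where the row before left it; what a row does not reach is not made up. A row lasts 1/8 s, in which the tool goes at most 62.5 mm and 10.7 degrees, less where a joint would pass 70% of its speed; a pose out of reach is approached as far as the arm can. A call with a gripper value outside its range is refused whole. The fingers move at their own pace and stop on an object; "newtons" is the grip in N (left out, the last holds). Time passes only in rows, so rows that do not move let the fingers close. It gives the time, the measured TCP pose, the force and the opening at its end, in the units of the state.
- readout.read_state(): the state, without advancing time (a new reading comes with each control period).
- viewer.grab_frame(name): name is "scene" or "top" or "wrist"; returns a dict with "pixels" (400x640x3 uint8, blue, green, red), "depth" (400x640 float32, m along the optical axis (not along the pixel's ray), 0 where there is no reading), "fx", "fy", "cx", "cy" (pixels), "eye" and "attitude" of the camera in the world. Camera axes: x right, y down, z forward; pixel columns grow to the right and rows downward; lengths in m; the calibration is good to about 2 mm. A picture is of the moment at which its call begins.
- ctrl.hand_in(): hands the job in, once; it reports no verdict.
The state is a dict: "t": time; "joint_positions": joint angles; "dq": joint speeds; "tau": joint torques, N m; "eef_pos": TCP position; "orientation": TCP orientation; "contact_force": force on the tool from outside, world axes, zero at the start; "ft_torque": the same for the moment, N m; "grip_width": finger opening in m.
Only numpy, scipy, OpenCV 4.12 (cv2) and the standard library are available. Lean on these libraries where they do the work, as an engineer would, in place of code of your own. Each camera call takes 0.05 s, during which the arm holds its last target.

## Working session

There is one attempt and no reset: what is moved stays moved. The work goes in short steps, Python scripts to look and compute and a tool call to move; the robot and the scene stay as the last step left them, time stands still between calls to the robot, and variables do not carry over. Pictures are saved under pics/ and viewed, and the job is handed in when it is done.

Besides the shell and the picture viewer there is one more tool, called after "Call:" by a JSON object that holds its "api" and its "payload". drive_tool: Moves the arm, as the interface text tells. Its arguments: {"type":"object","properties":{"targets":{"type":"array","items":{"type":"object","properties":{"translation":{"type":"array","items":{"type":"number"}},"rot":{"type":"array","items":{"type":"number"}},"fingers":{"type":"number"}}}},"newtons":{"type":"number"}},"required":["targets"]}

```bash
ls; mkdir -p pics
python3 - <<'E'
from cell import readout, viewer, ctrl
import cv2,numpy as np
print(readout.read_state(), ctrl.hold_point_z)
for n in ["scene","top","wrist"]:
    f=viewer.grab_frame(n); cv2.imwrite(f"pics/{n}0.png",f["pixels"]); np.savez(f"/tmp/{n}0.npz",**f)
    print(n,f["fx"],f["fy"],f["cx"],f["cy"],f["eye"],f["attitude"])
E
```

```text
pics
{'t': 0.0, 'joint_positions': array([ 1.05929081,  0.60015094, -0.00252752,  1.60013553,  0.00184925,
        0.94286666, -0.07978946]), 'dq': array([ 0.0011163 ,  0.00082262, -0.00070641,  0.00028029,  0.00083449,
        0.00024952, -0.00015148]), 'tau': array([-2.06362429e-04, -7.76444149e+01,  1.56479225e+00, -2.58008426e+01,
        1.22515301e-02,  8.93005519e-03, -3.65647293e-05]), 'eef_pos': array([ 0.30516362, -0.65713537,  0.23039651]), 'orientation': array([-3.14004472e+00,  1.91328882e-04,  4.34890707e-01]), 'contact_force': array([-0.47561812,  0.16471094,  1.52115995]), 'ft_torque': array([-0.02550848,  0.03862229,  0.01301145]), 'grip_width': 0.0854949416660316} 0.0187
scene 421.1150360103868 421.1150360103868 324.069593884347 199.34088223503423 [ 1.13665464 -0.43081647  0.87362095] [-2.42786492e+00 -1.07787964e-03  1.11681488e+00]
top 394.95817351233603 394.95817351233603 319.4151808221586 197.2007385324388 [ 0.35426511 -0.13167801  1.0584456 ] [-2.94516788 -0.006082   -1.56628307]
wrist 316.65309030111587 316.65309030111587 319.65101789942753 202.6320040619877 [ 0.36583261 -0.62869455  0.37154006] [ 2.87245737e+00  1.00554794e-03 -1.13722668e+00]
```

View pics/scene0.png

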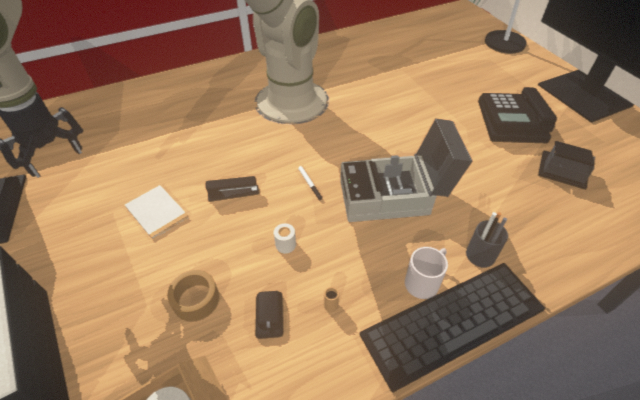

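View pics/top0.png

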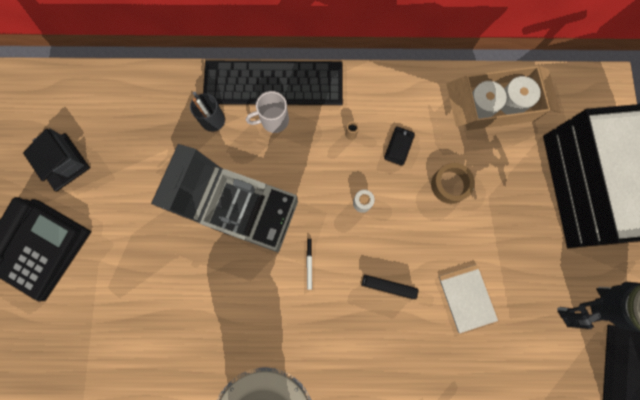

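View pics/wrist0.png

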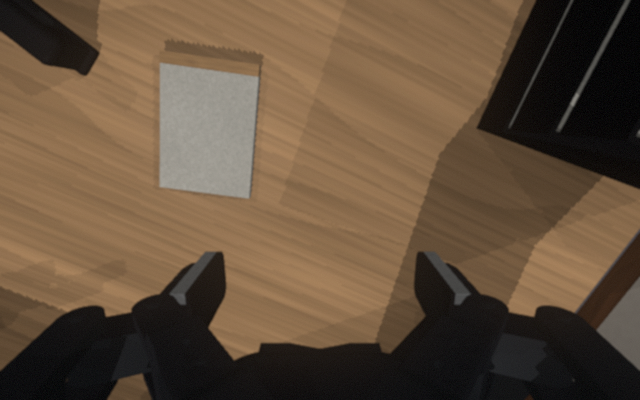

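```bash
cat > h.py <<'E'
import numpy as np,cv2
from scipy.spatial.transform import Rotation as Ro
def Rc(f): return Ro.from_euler('xyz',f["attitude"]).as_matrix()
def cloud(f):
    v,u=np.mgrid[0:400,0:640]; d=f["depth"]
    P=np.stack([(u-f["cx"])/f["fx"]*d,(v-f["cy"])/f["fy"]*d,d],-1)
    return P@Rc(f).T+f["eye"]
def onplane(f,u,v,z):
    r=Rc(f)@np.array([(u-f["cx"])/f["fx"],(v-f["cy"])/f["fy"],1]); e=np.array(f["eye"])
    return e+r*(z-e[2])/r[2]
def proj(f,p):
    q=Rc(f).T@(np.asarray(p)-f["eye"]); return q[0]/q[2]*f["fx"]+f["cx"],q[1]/q[2]*f["fy"]+f["cy"]
def crop(f,u0,u1,v0,v1,k,name):
    cv2.imwrite(name,cv2.resize(f["pixels"][v0:v1,u0:u1],None,fx=k,fy=k,interpolation=cv2.INTER_CUBIC))
E
python3 - <<'E'
from h import *
for n in ["top","scene"]:
    f=dict(np.load(f"/tmp/{n}0.npz")); P=cloud(f)
    for nm,(u,v) in dict(top=dict(desk=(330,330),roll=(358,193),printer=(270,240),st=(390,288)),scene=dict(desk=(100,250),roll=(285,245),printer=(380,212),st=(230,190)))[n].items(): print(n,nm,P[v,u])
f=dict(np.load("/tmp/top0.npz")); crop(f,140,320,130,260,4,"pics/topc.png")
f=dict(np.load("/tmp/scene0.npz")); crop(f,320,480,110,230,5,"pics/scc.png")
E
```

```text
top desk [ 2.18243430e-01 -1.65842025e-01  4.94081634e-05]
top roll [ 0.56554141 -0.23699264  0.0556091 ]
top printer [ 0.44039808 -0.01525015  0.08089766]
top st [ 0.32530063 -0.31355031  0.05169279]
scene desk [ 0.36103608 -0.67219897 -0.00234466]
scene roll [ 0.57352941 -0.25976699  0.03447934]
scene printer [0.58274778 0.00121255 0.03025699]
scene st [ 0.32400809 -0.32136977  0.013888  ]
```

View pics/topc.png

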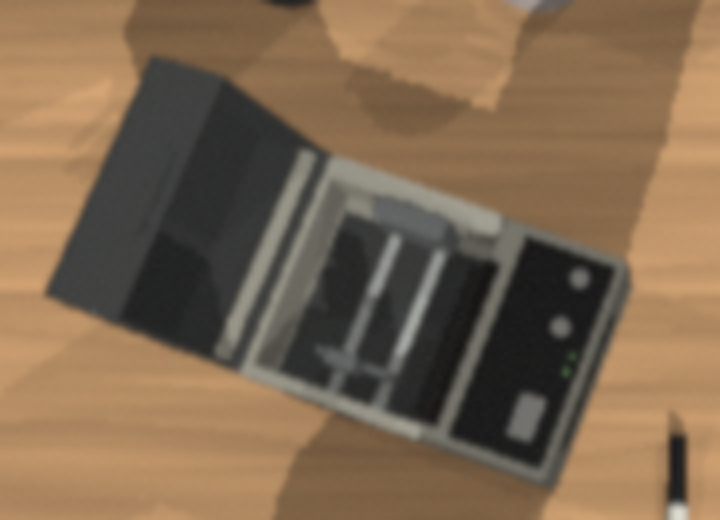

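View pics/scc.png

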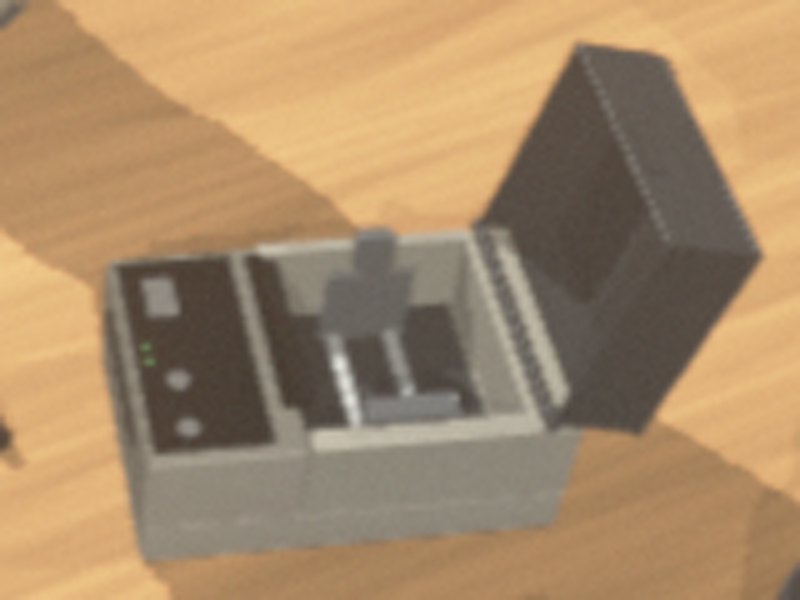

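Run:
```python
from h import *
C=[]
for n in ["top","scene"]:
    f=dict(np.load(f"/tmp/{n}0.npz")); P=cloud(f).reshape(-1,3)
    m=(P[:,2]>.074)&(P[:,2]<.088)&(P[:,0]>.36)&(P[:,0]<.72)&(P[:,1]>-.06)&(P[:,1]<.25)
    q=P[m]; r=cv2.minAreaRect((q[:,:2]*1000).astype(np.float32)); print(n,m.sum(),np.median(q[:,2]),r); print(cv2.boxPoints(r).round(1).tolist())
# pixel corners: from top crop
f=dict(np.load("/tmp/top0.npz"))
for nm,(u,v,z) in dict(fr_neg=(630,262,.08),fr_pos=(550,487,.08),rear_pos=(243,372,.08),rear_neg=(330,152,.08),feed=(526,417,.083),pause=(561,326,.083),power=(580,278,.083)).items():
    print(nm,onplane(f,140+(u+.5)/4-.5,130+(v+.5)/4-.5,z)[:2].round(4))
g=dict(np.load("/tmp/scene0.npz"))
for nm,(u,v,z) in dict(feed=(161,298,.083),pause=(179,380,.083),power=(189,428,.083),tab_top=(376,232,.11)).items():
    print('scene',nm,onplane(g,320+(u+.5)/5-.5,110+(v+.5)/5-.5,z)[:2].round(4))
# roll
for n,f in(("top",f),("scene",g)):
    P=cloud(f); 
    m=(abs(P[...,2]-.057)<.006)&(abs(P[...,0]-.56)<.06)&(abs(P[...,1]+.245)<.06)
    q=P[m]; print(n,m.sum(),cv2.minEnclosingCircle((q[:,:2]*1000).astype(np.float32)), q.mean(0))
    pix=np.argwhere(m); print(pix.min(0),pix.max(0))
```

```text
top 3828 0.0800265403930524 ((527.5135498046875, 66.5958480834961), (258.5212097167969, 150.1463165283203), 70.42469024658203)
[[413.5, -30.0], [554.9000244140625, -80.30000305175781], [641.5999755859375, 163.1999969482422], [500.1000061035156, 213.5]]
scene 2699 0.07930084645621482 ((528.5834350585938, 69.40255737304688), (259.082275390625, 156.5297393798828), 70.30121612548828)
[[411.20001220703125, -26.200000762939453], [558.5999755859375, -78.9000015258789], [645.9000244140625, 165.0], [498.6000061035156, 217.6999969482422]]
fr_neg [ 0.554  -0.0804]
fr_pos [ 0.4127 -0.0334]
rear_pos [0.4828 0.1593]
rear_neg [0.6248 0.1127]
feed [ 0.4553 -0.0178]
pause [ 0.5124 -0.0381]
power [ 0.543  -0.0493]
scene feed [ 0.4589 -0.0174]
scene pause [ 0.515  -0.0374]
scene power [ 0.5459 -0.0487]
scene tab_top [0.4885 0.0937]
top 305 ((548.706787109375, -252.56802368164062), 25.80602264404297) [ 0.54844488 -0.25241919  0.0560093 ]
[190 355] [209 374]
scene 294 ((551.1406860351562, -250.76760864257812), 26.23834800720215) [ 0.55206463 -0.25138751  0.0550744 ]
[224 274] [241 295]
```

Call:
{"api": "drive_tool", "payload": {"targets": [{"translation": [1.1, 2.9, -0.3], "rot": [0, 0, 9], "fingers": 0}, {"translation": [1.1, 2.9, -0.3], "rot": [0, 0, 9], "fingers": 0}, {"translation": [1.1, 2.9, -0.3], "rot": [0, 0, 9], "fingers": 0}, {"translation": [1.1, 2.9, -0.3], "rot": [0, 0, 9], "fingers": 0}, {"translation": [1.1, 2.9, -0.3], "rot": [0, 0, 9], "fingers": 0}], "newtons": 40}}

```text
t: 0.78
eef_pos: [0.3606, -0.5115, 0.216]
orientation: [-3.141, -0.0, 1.225]
contact_force: [0.8, -0.2, -1.4]
grip_width: 0.0856
```

Call:
{"api": "drive_tool", "payload": {"targets": [{"translation": [1.1, 2.9, -0.3], "rot": [0, 0, 9], "fingers": 0}, {"translation": [1.1, 2.9, -0.3], "rot": [0, 0, 9], "fingers": 0}, {"translation": [1.1, 2.9, -0.3], "rot": [0, 0, 9], "fingers": 0}, {"translation": [1.1, 2.9, -0.3], "rot": [0, 0, 9], "fingers": 0}, {"translation": [1.1, 2.9, -0.3], "rot": [0, 0, 9], "fingers": 0}]}}

```text
t: 1.4
eef_pos: [0.4155, -0.3666, 0.2011]
orientation: [-3.141, -0.0, 2.011]
contact_force: [-0.7, -0.0, -0.3]
grip_width: 0.0853
```

Call:
{"api": "drive_tool", "payload": {"targets": [{"translation": [1.1, 2.9, -0.3], "rot": [0, 0, 9], "fingers": 0}, {"translation": [1.1, 2.9, -0.3], "rot": [0, 0, 9], "fingers": 0}, {"translation": [1.1, 2.9, -0.3], "rot": [0, 0, 9], "fingers": 0}, {"translation": [1.1, 2.9, -0.3], "rot": [0, 0, 9], "fingers": 0}, {"translation": [1.1, 2.9, -0.3], "rot": [0, 0, 9], "fingers": 0}]}}

```text
t: 2.02
eef_pos: [0.4706, -0.2217, 0.1861]
orientation: [-3.142, 0.0, 2.796]
contact_force: [0.2, -0.9, 0.2]
grip_width: 0.085
```

Call:
{"api": "drive_tool", "payload": {"targets": [{"translation": [0.5, -0.2, -1.5], "rot": [-3.03, -8.47, 0], "fingers": 0}, {"translation": [0.5, -0.2, -1.5], "rot": [-3.03, -8.47, 0], "fingers": 0}, {"translation": [0.5, -0.2, -1.5], "rot": [-3.03, -8.47, 0], "fingers": 0}, {"translation": [0.5, -0.2, -1.5], "rot": [-3.03, -8.47, 0], "fingers": 0}, {"translation": [0.5, -0.2, -1.5], "rot": [-3.03, -8.47, 0], "fingers": 0}]}}

```text
t: 2.65
eef_pos: [0.456, -0.2537, 0.1341]
orientation: [-3.035, 0.342, 2.797]
contact_force: [-0.6, -0.5, -0.0]
grip_width: 0.0854
```

Run:
```python
from cell import readout, viewer, ctrl
from h import *
s=readout.read_state();print(s["joint_positions"].round(2),s["eef_pos"],Ro.from_euler('xyz',s["orientation"]).as_matrix().round(3))
f=viewer.grab_frame("wrist"); cv2.imwrite("pics/w1.png",f["pixels"])
P=cloud(f); m=(P[...,2]>.045)&(P[...,2]<.065)&(abs(P[...,0]-.55)<.05)&(abs(P[...,1]+.25)<.05)
q=P[m]; print(m.sum(),cv2.minEnclosingCircle((q[q[:,2]>.053][:,:2]*1000).astype(np.float32)))
```

```text
[ 0.63  0.47 -0.41  2.39  1.69  0.31 -0.14] [ 0.4559624  -0.25365454  0.1340559 ] [[-0.886  0.37   0.278]
 [ 0.319  0.924 -0.213]
 [-0.336 -0.1   -0.937]]
2568 ((548.8058471679688, -251.0481719970703), 26.581621170043945)
```

View pics/w1.png

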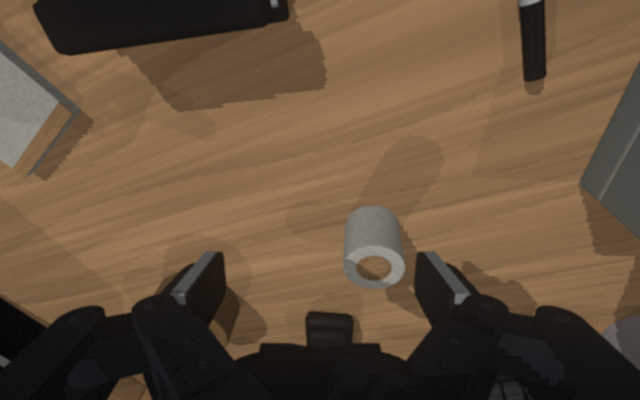

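```bash
cat > kin.py <<'E'
import numpy as np, itertools
from scipy.spatial.transform import Rotation as Ro
from scipy.optimize import least_squares
Q=[[1.05929081,0.60015094,-0.00252752,1.60013553,0.00184925,0.94286666,-0.07978946]]
X=[[0.30516362,-0.65713537,0.23039651]];O=[[-3.14004472,1.9132e-4,.434890707]]
def fk(q,s,c,L):
    Rz=lambda a:Ro.from_euler('z',a); Ry=lambda a:Ro.from_euler('y',a)
    R=Rz(s[0]*q[0]+c[0]); p=R.apply([L[4],0,0])
    p=p+np.array([0,0,L[0]])
    R=R*Ry(q[1]); p=p+R.apply([L[5],0,L[1]])
    R=R*Rz(s[1]*q[2])*Ry(q[3]); p=p+R.apply([-L[5],0,L[2]])
    R=R*Rz(s[2]*q[4])*Ry(q[5]); p=p+R.apply([L[6],0,L[3]])
    R=R*Rz(s[3]*q[6]+c[1]); return p,R
E
cat > fit.py <<'E'
from kin import *
from cell import readout
import json,sys,os
S=json.load(open('st.json')) if os.path.exists('st.json') else [[Q[0],X[0],O[0]]]
s=readout.read_state(); S.append([list(s["joint_positions"]),list(s["eef_pos"]),list(s["orientation"])]); json.dump(S,open('st.json','w'))
best=[]
for sg in itertools.product([1,-1],repeat=4):
    def res(v):
        r=[]
        for q,x,o in S:
            p,R=fk(q,sg,v[:2],v[2:]); r+=list(p-x)+list(.3*(R.inv()*Ro.from_euler('xyz',o)).as_rotvec())
        return r+list(.003*np.array(v[6:]))
    for c0 in (0,1.57,3.14,-1.57):
      for c1 in(0,1.57,3.14,-1.57):
        z=least_squares(res,[c0,c1,.35,.4,.4,.25,0,0,0]); best.append((z.cost,sg,z.x.round(4).tolist()))
best.sort(key=lambda b:b[0])
for b in best[:1]+[b for b in best if b[1]!=best[0][1]][:2]: print(b)
E
python3 fit.py
```

```text
(np.float64(3.2829722425175095e-05), (-1, -1, -1, -1), [-0.074, 1.4992, -2.0607, 0.5025, -0.4965, -1.4671, 0.0738, 0.4812, -0.0856])
(np.float64(0.000649528700775788), (-1, -1, -1, 1), [-0.0718, 1.7414, -3.2489, 0.4207, -0.9904, -2.3713, 0.1111, 0.73, -0.1404])
(np.float64(0.0006495287007757914), (-1, -1, -1, 1), [-0.0718, 1.7414, -3.2489, 0.4207, -0.9904, -2.3713, 0.1111, 0.73, -0.1404])
```

Call:
{"api": "drive_tool", "payload": {"targets": [{"translation": [1.0, -0.3, 2], "rot": [1.5, 4.2, 0], "fingers": 0}, {"translation": [1.0, -0.3, 2], "rot": [1.5, 4.2, 0], "fingers": 0}, {"translation": [1.0, -0.3, 2], "rot": [1.5, 4.2, 0], "fingers": 0}]}}

```text
t: 3.08
eef_pos: [0.47, -0.2696, 0.168]
orientation: [-2.999, 0.204, 2.795]
contact_force: [0.8, -1.7, -0.7]
grip_width: 0.0857
```

```bash
python3 fit.py; tail -c 400 st.json
```

```text
(np.float64(5.297077441386262e-05), (-1, -1, -1, -1), [-0.0763, 1.4969, 0.226, 0.5813, 0.4262, 0.2253, 0.0637, 0.002, 0.0147])
(np.float64(0.026348908544903092), (1, -1, -1, -1), [4.1083, 7.2696, 1.8976, 2.138, 1.3236, 2.5983, -1.4897, -0.1957, -0.2211])
(np.float64(0.026348908544913084), (1, -1, -1, -1), [-2.1749, 0.9864, 1.8976, 2.138, 1.3236, 2.5983, -1.4897, -0.1957, -0.2211])
[0.45524841004190086, -0.2541118843809594, 0.13334744282864194], [-3.034072240028215, 0.34417678498498394, 2.7957776405221884]], [[0.6608133165156065, 0.4447415200907591, -0.45025316493483664, 2.221246166702471, 0.859743340022728, 0.46422939738226604, 0.7077769393853737], [0.4700043904585326, -0.2696368143766421, 0.1680104226497542], [-2.9993527426841986, 0.20430161558599913, 2.7949716821538875]]]
```

Call:
{"api": "drive_tool", "payload": {"targets": [{"translation": [1.0, -0.3, 2], "rot": [1.5, 4.2, 0], "fingers": 0}, {"translation": [2.0, -0.3, 2], "rot": [1.5, 4.2, 0], "fingers": 0}, {"translation": [2.0, -0.3, 1], "rot": [0, 0, 0], "fingers": 0}]}}

```text
t: 3.45
eef_pos: [0.5224, -0.2793, 0.2191]
orientation: [-3.001, 0.053, 2.794]
contact_force: [0.4, 0.4, 0.6]
grip_width: 0.0857
```

```bash
python3 fit.py; tail -c 400 st.json
```

```text
(np.float64(7.397580313355068e-05), (-1, -1, -1, -1), [-0.0767, -4.7871, 0.2998, 0.5882, 0.4484, 0.2894, 0.0624, -0.0138, 0.0142])
(np.float64(0.028828090568890317), (1, -1, -1, -1), [4.1127, 7.2459, 1.2982, 1.878, 1.0082, 2.0133, -1.2578, -0.1039, -0.2595])
(np.float64(0.02882809056891327), (1, -1, -1, -1), [-2.1705, 0.9627, 1.2982, 1.878, 1.0082, 2.0133, -1.2578, -0.1039, -0.2595])
], [0.4700043904585326, -0.2696368143766421, 0.1680104226497542], [-2.9993527426841986, 0.20430161558599913, 2.7949716821538875]], [[0.7358769312096793, 0.4927571832073864, -0.5976268125205076, 1.9485540589461872, 0.5788464083533917, 0.830761567765196, 1.011542906038255], [0.522378331343234, -0.2793426767255977, 0.21910110676332636], [-3.0013773147280376, 0.05274029106771838, 2.7941996837444294]]]
```

```bash
cat > ik.py <<'E'
from kin import *
SG=(-1,-1,-1,-1); C=[-0.0767,-4.7871]; L=[0.2998,0.5882,0.4484,0.2894,0.0624,-0.0138,0.0142]
lo=np.array([-2.57,-.35,-1.29,.11,-1.05,.11,-2.63]);hi=np.array([2.57,1.97,1.29,2.56,4.19,1.86,2.63])
def ik(p,R,q0=None,n=12,reg=0.0):
    rng=np.random.default_rng(0);best=None
    for i in range(n):
        s=q0 if (q0 is not None and i==0) else rng.uniform(lo,hi)
        s=np.clip(s,lo+.02,hi-.02)
        def res(q):
            P,Rr=fk(q,SG,C,L); r=list((P-p)*3)+list((Rr.inv()*R).as_rotvec())
            if q0 is not None: r+=list(reg*(q-q0))
            return r
        z=least_squares(res,s,bounds=(lo+.05,hi-.05))
        if best is None or z.cost<best[0]-1e-9: best=(z.cost,z.x)
        if i==0 and q0 is not None and z.cost<1e-4: break
    return best
E
python3 - <<'E'
from ik import *
import json
q0=np.array(json.load(open('st.json'))[-1][0])
n=np.array([.337,.9415,0])
for yaw in (160.3,-19.7):
  for th in (-60,-45,-30,0,30,45,60):
    R=Ro.from_rotvec(np.radians(th)*n)*Ro.from_euler('xyz',[np.pi,0,np.radians(yaw)])
    g=np.array([.549,-.251,.03]); 
    b=ik(g+R.apply([0,0,.019]),R,n=8); print(yaw,th,round(b[0],6),b[1].round(2))
E
```

```text
Traceback (most recent call last):
  File "ik.py", line 13, in ik
    z=least_squares(res,s,bounds=(lo+.05,hi-.05))
ValueError: Initial guess is outside of provided bounds
```

```bash
sed -i 's/np.clip(s,lo+.02,hi-.02)/np.clip(s,lo+.06,hi-.06)/' ik.py
cat > t1.py <<'E'
from ik import *
n=np.array([.337,.9415,0])
for yaw in (160.3,-19.7):
  for th in (-60,-45,-30,0,30,45,60):
    R=Ro.from_rotvec(np.radians(th)*n)*Ro.from_euler('xyz',[np.pi,0,np.radians(yaw)])
    g=np.array([.549,-.251,.03]); 
    b=ik(g+R.apply([0,0,.019]),R,n=8); print(yaw,th,round(b[0],6),b[1].round(2))
E
python3 t1.py
```

```text
160.3 -60 0.0 [ 0.76  1.29 -0.52  2.48  3.15  1.55 -1.06]
160.3 -45 0.0 [ 0.94  1.27 -0.89  2.43  2.73  1.23 -0.69]
160.3 -30 0.0 [ 0.95  1.13 -0.96  2.32  2.3   0.93 -0.46]
160.3 0 0.0 [ 0.98  1.19 -1.14  1.99  1.36  1.04  0.36]
160.3 30 0.0 [ 0.37  0.96 -0.06  1.65  0.09  1.06  1.49]
160.3 45 0.0 [ 0.18  1.09  0.27  1.49 -0.14  1.37  1.73]
160.3 60 0.0 [ 0.19  1.21  0.28  1.35 -0.11  1.65  1.72]
-19.7 -60 0.0 [ 0.63  1.23 -0.32  2.48  3.19  1.55  1.88]
-19.7 -45 0.0 [ 0.46  0.99 -0.1   2.45  3.18  1.07  1.64]
-19.7 -30 0.0 [ 0.54  0.85 -0.26  2.35  2.93  0.58  1.86]
-19.7 0 0.0 [ 0.76  0.91 -0.68  1.99  1.02  0.62 -2.53]
-19.7 30 0.0 [-0.12  1.16  0.85  1.65 -0.66  1.25 -0.93]
-19.7 45 0.0 [ 0.7   1.22 -0.73  1.49  0.54  1.51 -2.13]
-19.7 60 0.0 [ 0.71  1.37 -0.82  1.35  0.54  1.81 -2.18]
```

```bash
cat > d.py <<'E'
from h import *
from cell import readout
n=np.array([.337,.9415,0])
def tool(th,yaw=160.3): return Ro.from_rotvec(np.radians(th)*n)*Ro.from_euler('xyz',[np.pi,0,np.radians(yaw)])
def delta(p,R):
    s=readout.read_state(); A=Ro.from_euler('xyz',s["orientation"])
    print("cm",((np.asarray(p)-s["eef_pos"])*100).round(2),"deg",np.degrees((R*A.inv()).as_rotvec()).round(2),"q",s["joint_positions"].round(2),"F",s["contact_force"].round(1),"w",round(s["grip_width"],4))
E
python3 - <<'E'
from d import *
R=tool(-35); g=np.array([.549,-.251,.03]); delta(g+R.apply([0,0,.019-.09]),R)
E
```

```text
cm [ -1.17   4.21 -13.09] deg [ -3.57 -32.65   2.85] q [ 0.74  0.49 -0.6   1.95  0.58  0.83  1.01] F [0.4 0.4 0.6] w 0.0857
```

Call:
{"api": "drive_tool", "payload": {"targets": [{"translation": [0.2, 0.6, -1.0], "rot": [-0.4, -4, 0.4], "fingers": 0}, {"translation": [0.2, 0.6, -1.0], "rot": [-0.4, -4, 0.4], "fingers": 0}, {"translation": [0.2, 0.6, -1.0], "rot": [-0.4, -4, 0.4], "fingers": 0}, {"translation": [0.2, 0.6, -1.0], "rot": [-0.4, -4, 0.4], "fingers": 0}, {"translation": [0.2, 0.6, -1.0], "rot": [-0.4, -4, 0.4], "fingers": 0}]}}

```text
t: 4.08
eef_pos: [0.5311, -0.2529, 0.1693]
orientation: [-3.077, 0.389, 2.808]
contact_force: [2.5, -0.5, -0.6]
grip_width: 0.0854
```

Run:
```python
from d import *
R=tool(-35); g=np.array([.549,-.251,.03]); delta(g+R.apply([0,0,.019-.09]),R)
```

```text
cm [-2.05  1.56 -8.12] deg [ -1.14 -13.07   1.2 ] q [ 0.45  0.44 -0.2   2.26  1.21  0.18  0.34] F [ 2.5 -0.5 -0.6] w 0.0854
```

Call:
{"api": "drive_tool", "payload": {"targets": [{"translation": [-0.5, 0.3, -1.0], "rot": [-0.3, -3, 0.2], "fingers": 0}, {"translation": [-0.5, 0.3, -1.0], "rot": [-0.3, -3, 0.2], "fingers": 0}, {"translation": [-0.5, 0.3, -1.0], "rot": [-0.3, -3, 0.2], "fingers": 0}, {"translation": [-0.5, 0.3, -1.0], "rot": [-0.2, -2, 0.2], "fingers": 0}]}}

```text
t: 4.58
eef_pos: [0.5127, -0.2499, 0.1392]
orientation: [-3.086, 0.507, 2.807]
contact_force: [-0.0, -1.2, -0.5]
grip_width: 0.0852
```

Run:
```python
from d import *
R=tool(-35); g=np.array([.549,-.251,.03]); delta(g+R.apply([0,0,.019-.09]),R)
```

```text
cm [-0.21  1.26 -5.1 ] deg [ 0.6  -6.49  1.15] q [ 0.72  0.54 -0.56  2.39  2.17  0.42 -0.59] F [-0.  -1.2 -0.5] w 0.0852
```

Call:
{"api": "drive_tool", "payload": {"targets": [{"translation": [0, 0.3, -1.3], "rot": [0, -2, 0.3], "fingers": 0}, {"translation": [-0.1, 0.3, -1.3], "rot": [0.2, -2, 0.3], "fingers": 0}, {"translation": [-0.1, 0.3, -1.3], "rot": [0.2, -2, 0.3], "fingers": 0}, {"translation": [0, 0.3, -1.2], "rot": [0.2, -0.5, 0.3], "fingers": 0}]}}

```text
t: 5.08
eef_pos: [0.5094, -0.239, 0.0868]
orientation: [-3.139, 0.607, 2.798]
contact_force: [0.1, -0.7, -0.0]
grip_width: 0.0856
```

Run:
```python
from d import *
R=tool(-35); g=np.array([.549,-.251,.03]); delta(g+R.apply([0,0,.019-.09]),R); delta(g+R.apply([0,0,.019]),R)
```

```text
cm [0.13 0.17 0.14] deg [ 0.03 -0.26  0.07] q [ 0.84  0.75 -0.75  2.5   2.46  0.76 -0.82] F [ 0.1 -0.7 -0. ] w 0.0856
cm [ 4.99 -1.57 -7.23] deg [ 0.03 -0.26  0.07] q [ 0.84  0.75 -0.75  2.5   2.46  0.76 -0.82] F [ 0.1 -0.7 -0. ] w 0.0856
```

Lined up; go in along the tool axis and grip.

Call:
{"api": "drive_tool", "payload": {"targets": [{"translation": [1.25, -0.4, -1.8], "rot": [0, 0, 0], "fingers": 0}, {"translation": [1.25, -0.4, -1.8], "rot": [0, 0, 0], "fingers": 0}, {"translation": [1.25, -0.4, -1.8], "rot": [0, 0, 0], "fingers": 0}, {"translation": [1.25, -0.4, -1.8], "rot": [0, 0, 0], "fingers": 0}]}}

```text
t: 5.58
eef_pos: [0.5604, -0.2552, 0.0147]
orientation: [-3.138, 0.607, 2.799]
contact_force: [0.1, 0.1, -0.8]
grip_width: 0.0857
```

Run:
```python
from d import *
from cell import viewer
R=tool(-35); g=np.array([.549,-.251,.03]); delta(g+R.apply([0,0,.019]),R)
f=viewer.grab_frame("wrist"); cv2.imwrite("pics/w2.png",f["pixels"])
```

```text
cm [-0.12  0.06 -0.03] deg [ 0.1  -0.28  0.04] q [ 0.8   0.92 -0.7   2.4   2.51  0.83 -0.8 ] F [ 0.1  0.1 -0.8] w 0.0857
```

View pics/w2.png

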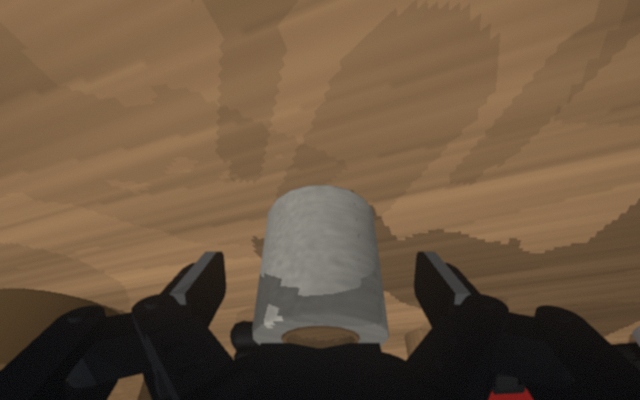

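Call:
{"api": "drive_tool", "payload": {"targets": [{"translation": [0, 0, 0], "rot": [0, 0, 0], "fingers": 1}, {"translation": [0, 0, 0], "rot": [0, 0, 0], "fingers": 1}, {"translation": [0, 0, 0], "rot": [0, 0, 0], "fingers": 1}, {"translation": [0, 0, 0], "rot": [0, 0, 0], "fingers": 1}], "newtons": 40}}

```text
t: 6.12
eef_pos: [0.5602, -0.2542, 0.0166]
orientation: [-3.141, 0.61, 2.799]
contact_force: [-4.2, 0.3, 6.9]
grip_width: 0.051
```

Call:
{"api": "drive_tool", "payload": {"targets": [{"translation": [0, 0, 1], "rot": [0, 0, 0], "fingers": 1}, {"translation": [0, 0, 1.5], "rot": [0, 0, 0], "fingers": 1}, {"translation": [0, 0, 2], "rot": [0, 0, 0], "fingers": 1}, {"translation": [0, 0, 2], "rot": [0, 0, 0], "fingers": 1}]}}

```text
t: 6.62
eef_pos: [0.5607, -0.2539, 0.0825]
orientation: [3.141, 0.61, 2.798]
contact_force: [-0.1, 0.1, -1.4]
grip_width: 0.0507
```

Run:
```python
from d import *
from cell import viewer
delta([.56,-.255,.08],tool(-35))
f=viewer.grab_frame("wrist"); cv2.imwrite("pics/w3.png",f["pixels"])
```

```text
cm [-0.07 -0.11 -0.25] deg [-0.02 -0.04 -0.02] q [ 0.81  0.76 -0.71  2.39  2.42  0.67 -0.76] F [-0.1  0.1 -1.4] w 0.0507
```

View pics/w3.png

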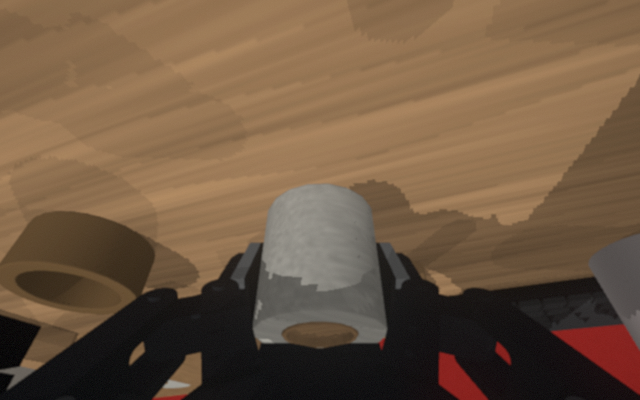

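Call:
{"api": "drive_tool", "payload": {"targets": [{"translation": [0, 0, 1], "rot": [1.7, 4.7, 0], "fingers": 1}, {"translation": [0, 0, 1], "rot": [1.7, 4.7, 0], "fingers": 1}, {"translation": [0, 0, 1], "rot": [1.7, 4.7, 0], "fingers": 1}, {"translation": [0, 0, 1], "rot": [1.7, 4.7, 0], "fingers": 1}, {"translation": [0, 0, 1], "rot": [1.7, 4.7, 0], "fingers": 1}]}}

```text
t: 7.3
eef_pos: [0.5475, -0.2659, 0.1063]
orientation: [-3.091, 0.308, 2.803]
contact_force: [-0.5, -0.1, -1.3]
grip_width: 0.0512
```

Call:
{"api": "drive_tool", "payload": {"targets": [{"translation": [-0.5, 0, 0.5], "rot": [1.7, 4.7, 0], "fingers": 1}, {"translation": [-0.5, 0, 0.5], "rot": [1.7, 4.7, 0], "fingers": 1}, {"translation": [-0.5, 0, 0], "rot": [1.7, 4.7, 0], "fingers": 1}, {"translation": [-0.5, 0, 0], "rot": [1.7, 4.7, 0], "fingers": 1}, {"translation": [-0.5, 0, 0], "rot": [1.7, 4.7, 0], "fingers": 1}]}}

```text
t: 7.92
eef_pos: [0.5242, -0.2689, 0.115]
orientation: [-3.088, -0.106, 2.801]
contact_force: [1.1, 0.4, -1.6]
grip_width: 0.0513
```

Run:
```python
from d import *
delta([.53,-.25,.1],tool(55))
```

```text
cm [ 0.58  1.89 -1.5 ] deg [18.96 45.15 -1.75] q [ 0.77  0.7  -0.65  1.91  0.6   0.86  1.  ] F [ 1.1  0.4 -1.6] w 0.0513
```

Call:
{"api": "drive_tool", "payload": {"targets": [{"translation": [0, 0.3, 0], "rot": [3.8, 9, -0.3], "fingers": 1}, {"translation": [0, 0.3, 0], "rot": [3.8, 9, -0.3], "fingers": 1}, {"translation": [0, 0.3, 0], "rot": [3.8, 9, -0.3], "fingers": 1}, {"translation": [0, 0.3, 0], "rot": [3.8, 9, -0.3], "fingers": 1}, {"translation": [0, 0.3, 0], "rot": [3.8, 9, -0.3], "fingers": 1}]}}

```text
t: 8.55
eef_pos: [0.5251, -0.2539, 0.1148]
orientation: [3.136, -0.959, 2.806]
contact_force: [-0.2, -0.1, -2.9]
grip_width: 0.0511
```

Run:
```python
from d import *
from cell import viewer
R=tool(55); delta(np.array([.515,-.255,.026])+R.apply([0,0,.019]),R)
f=viewer.grab_frame("wrist"); cv2.imwrite("pics/w4.png",f["pixels"])
f=viewer.grab_frame("scene"); crop(f,150,390,130,310,3,"pics/s4.png")
```

```text
cm [-2.48  0.42 -9.97] deg [-0.15  0.12 -0.19] q [ 0.64  1.08 -0.59  1.36  0.29  1.79  1.2 ] F [-0.2 -0.1 -2.9] w 0.0511
```

View pics/s4.png

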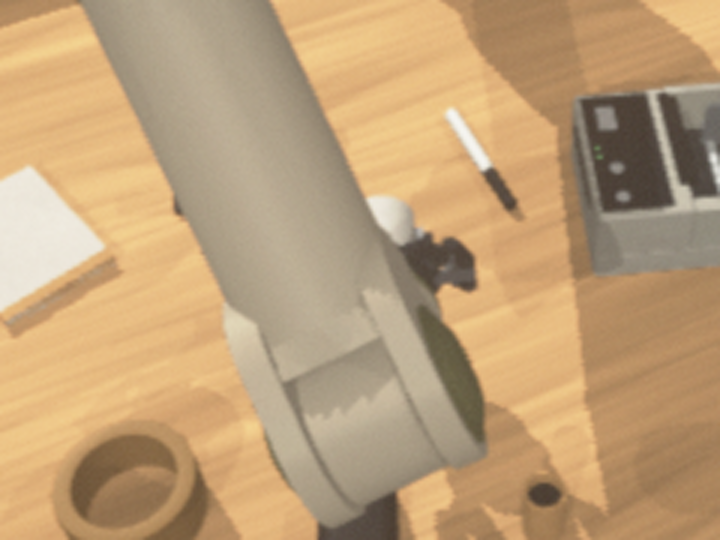

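View pics/w4.png

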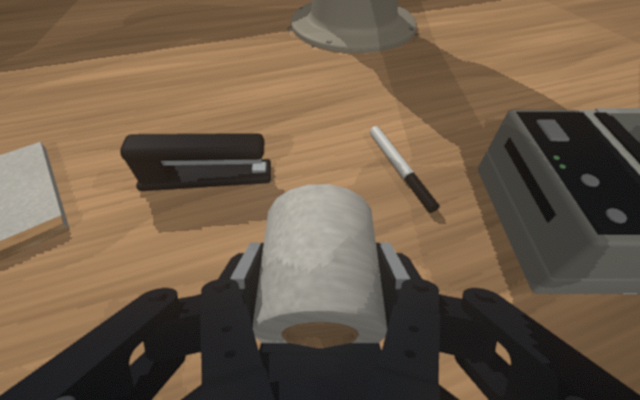

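Call:
{"api": "drive_tool", "payload": {"targets": [{"translation": [0, 0, -2.5], "rot": [0, 0, 0], "fingers": 1}, {"translation": [0, 0, -2.5], "rot": [0, 0, 0], "fingers": 1}, {"translation": [0, 0, -2.5], "rot": [0, 0, 0], "fingers": 1}, {"translation": [0, 0, -1], "rot": [0, 0, 0], "fingers": 1}, {"translation": [0, 0, 0], "rot": [0, 0, 0], "fingers": 1}]}}

```text
t: 9.28
eef_pos: [0.524, -0.2538, 0.0286]
orientation: [3.137, -0.957, 2.805]
contact_force: [-0.0, -0.2, -1.6]
grip_width: 0.0509
```

Run:
```python
from d import *
from cell import viewer
R=tool(55); delta(np.array([.515,-.255,.026])+R.apply([0,0,.019]),R)
f=viewer.grab_frame("wrist"); cv2.imwrite("pics/w5.png",f["pixels"])
```

```text
cm [-2.37  0.41 -1.35] deg [-0.09  0.24 -0.2 ] q [ 0.63  1.18 -0.57  1.36  0.33  1.7   1.2 ] F [-0.  -0.2 -1.6] w 0.0509
```

View pics/w5.png

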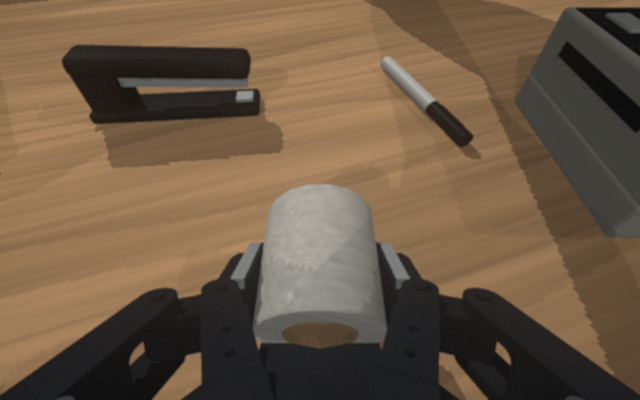

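Call:
{"api": "drive_tool", "payload": {"targets": [{"translation": [0, 0, -0.4], "rot": [0, 0, 0], "fingers": 1}, {"translation": [0, 0, -0.3], "rot": [0, 0, 0], "fingers": 1}, {"translation": [0, 0, -0.3], "rot": [0, 0, 0], "fingers": 1}]}}

```text
t: 9.7
eef_pos: [0.5245, -0.2539, 0.0194]
orientation: [3.137, -0.955, 2.805]
contact_force: [-0.1, -0.0, -1.4]
grip_width: 0.051
```

Call:
{"api": "drive_tool", "payload": {"targets": [{"translation": [0, 0, -0.2], "rot": [0, 0, 0], "fingers": 1}, {"translation": [0, 0, 0], "rot": [0, 0, 0], "fingers": 1}]}}

```text
t: 9.95
eef_pos: [0.5244, -0.2538, 0.0171]
orientation: [3.137, -0.956, 2.805]
contact_force: [0.7, -0.5, -1.1]
grip_width: 0.0512
```

Call:
{"api": "drive_tool", "payload": {"targets": [{"translation": [0, 0, -0.2], "rot": [0, 0, 0], "fingers": 1}, {"translation": [0, 0, 0], "rot": [0, 0, 0], "fingers": 1}]}}

```text
t: 10.2
eef_pos: [0.5245, -0.2539, 0.0156]
orientation: [3.137, -0.956, 2.805]
contact_force: [0.2, 0.7, 2.5]
grip_width: 0.0512
```

Call:
{"api": "drive_tool", "payload": {"targets": [{"translation": [0, 0, 0], "rot": [0, 0, 0], "fingers": 0.3}, {"translation": [0, 0, 0], "rot": [0, 0, 0], "fingers": 0}, {"translation": [0, 0, 0], "rot": [0, 0, 0], "fingers": 0}, {"translation": [0, 0, 0], "rot": [0, 0, 0], "fingers": 0}]}}

```text
t: 10.7
eef_pos: [0.5244, -0.2538, 0.0153]
orientation: [3.137, -0.956, 2.805]
contact_force: [-0.7, -0.1, -0.4]
grip_width: 0.0854
```

Call:
{"api": "drive_tool", "payload": {"targets": [{"translation": [1, -0.3, 1.5], "rot": [0, 0, 0], "fingers": 0}, {"translation": [0.5, -0.2, 3], "rot": [0, 0, 0], "fingers": 0}, {"translation": [0, 0, 3], "rot": [0, 0, 0], "fingers": 0}, {"translation": [0, 0, 3], "rot": [-3, -8, 0], "fingers": 0}, {"translation": [0, 0, 2], "rot": [-3, -8, 0], "fingers": 0}]}}

```text
t: 11.32
eef_pos: [0.5405, -0.2586, 0.1426]
orientation: [-3.138, -0.651, 2.799]
contact_force: [0.5, -0.3, 0.4]
grip_width: 0.0855
```

```bash
cat > roll.py <<'E'
from d import *
from cell import viewer
import sys
f=viewer.grab_frame("wrist"); cv2.imwrite(sys.argv[1],f["pixels"])
P=cloud(f); x0,y0=float(sys.argv[2]),float(sys.argv[3])
m=(P[...,2]>.02)&(P[...,2]<.065)&(np.hypot(P[...,0]-x0,P[...,1]-y0)<.06)&(f["pixels"].min(-1)>90)
q=P[m]; print(m.sum(),q.mean(0),q[:,2].max()); r=cv2.minAreaRect((q[:,:2]*1000).astype(np.float32)); print(r)
t=q[q[:,2]>.049]; 
if len(t)>20:
    c=t[:,:2].mean(0); w=np.linalg.svd(t[:,:2]-c,full_matrices=False)[2][0]; a=(t[:,:2]-c)@w
    print("top strip",c,np.degrees(np.arctan2(w[1],w[0])),np.ptp(a),len(t))
delta([x0,y0,.15],tool(0))
E
python3 roll.py pics/w6.png .54 -.258
```

```text
4492 [ 0.53702439 -0.25888278  0.04577034] 0.05199853699312143
((535.578857421875, -258.6254577636719), (50.29820251464844, 56.771705627441406), 70.18907928466797)
top strip [ 0.53666189 -0.25818533] -19.47768547311223 0.055709308606885284 1434
cm [-0.1   0.06  0.22] deg [-12.09 -34.56  -0.17] q [ 0.69  0.91 -0.64  1.49  0.34  1.53  1.19] F [1.  0.7 3.9] w 0.0859
```

View pics/w6.png

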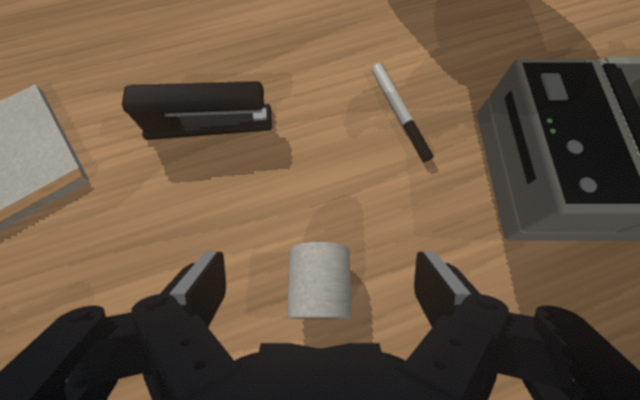

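Call:
{"api": "drive_tool", "payload": {"targets": [{"translation": [-0.1, 0, -0.5], "rot": [-3, -8.6, 0], "fingers": 0}, {"translation": [-0.1, 0, -1], "rot": [-3, -8.6, 0], "fingers": 0}, {"translation": [-0.1, 0, -1], "rot": [-3, -8.6, 0], "fingers": 0}, {"translation": [-0.1, 0, -1], "rot": [-3, -8.7, 0], "fingers": 0}, {"translation": [0, 0, -1], "rot": [0, 0, 0], "fingers": 0}]}}

```text
t: 12.0
eef_pos: [0.5332, -0.2588, 0.097]
orientation: [-3.14, -0.019, 2.801]
contact_force: [1.0, -0.4, -0.0]
grip_width: 0.0851
```

Run:
```python
from d import *
delta([.5365,-.2582,.009],tool(0,160.4))
```

```text
cm [ 0.33  0.06 -8.8 ] deg [-0.28 -1.05 -0.09] q [ 0.76  0.7  -0.62  1.97  0.63  0.69  0.97] F [ 1.  -0.4 -0. ] w 0.0851
```

Call:
{"api": "drive_tool", "payload": {"targets": [{"translation": [0.3, 0.1, -2.5], "rot": [-0.3, -1, 0], "fingers": 0}, {"translation": [0, 0, -2.5], "rot": [0, 0, 0], "fingers": 0}, {"translation": [0, 0, -2.5], "rot": [0, 0, 0], "fingers": 0}, {"translation": [0, 0, -1.3], "rot": [0, 0, 0], "fingers": 0}]}}

```text
t: 12.5
eef_pos: [0.539, -0.2581, 0.0062]
orientation: [3.141, -0.003, 2.8]
contact_force: [-0.2, 0.6, -0.2]
grip_width: 0.0857
```

Call:
{"api": "drive_tool", "payload": {"targets": [{"translation": [0, 0, 0], "rot": [0, 0, 0], "fingers": 0.2}, {"translation": [0, 0, 0], "rot": [0, 0, 0], "fingers": 1}, {"translation": [0, 0, 0], "rot": [0, 0, 0], "fingers": 1}, {"translation": [0, 0, 0], "rot": [0, 0, 0], "fingers": 1}, {"translation": [0, 0, 0], "rot": [0, 0, 0], "fingers": 1}]}}

```text
t: 13.12
eef_pos: [0.539, -0.2581, 0.0082]
orientation: [3.14, -0.0, 2.8]
contact_force: [-0.8, 0.1, 6.0]
grip_width: 0.0509
```

Run:
```python
from d import *
from cell import viewer
delta([.5365,-.2582,.009],tool(0,160.4))
f=viewer.grab_frame("wrist"); cv2.imwrite("pics/w7.png",f["pixels"])
```

```text
cm [-0.25 -0.01  0.08] deg [-0.09  0.03 -0.05] q [ 0.68  0.81 -0.49  2.02  0.77  0.51  0.84] F [-0.8  0.1  6. ] w 0.0509
```

View pics/w7.png

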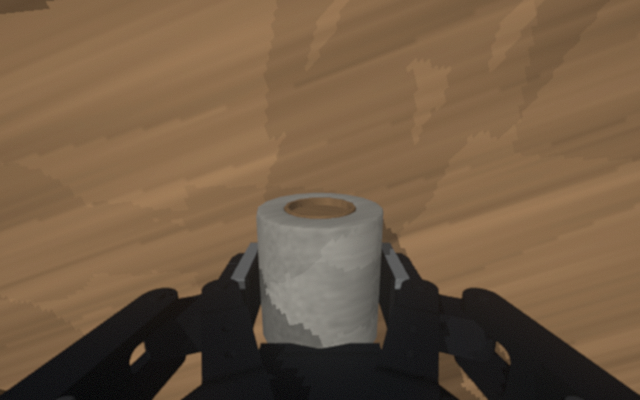

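Call:
{"api": "drive_tool", "payload": {"targets": [{"translation": [0, 0, 2], "rot": [0, 0, 0], "fingers": 1}, {"translation": [0, 0, 5], "rot": [0, 0, 0], "fingers": 1}, {"translation": [0, 0, 5], "rot": [0, 0, 0], "fingers": 1}, {"translation": [0, 1, 5], "rot": [0, 0, 0], "fingers": 1}, {"translation": [0.1, 4, 2], "rot": [0, 0, 0], "fingers": 1}]}}

```text
t: 13.8
eef_pos: [0.5397, -0.2097, 0.201]
orientation: [3.141, 0.002, 2.796]
contact_force: [0.2, 0.5, -2.7]
grip_width: 0.0506
```

Call:
{"api": "drive_tool", "payload": {"targets": [{"translation": [0.1, 4, 0], "rot": [0, 0, 0], "fingers": 1}, {"translation": [0.1, 4, 0], "rot": [0, 0, 0], "fingers": 1}, {"translation": [0.1, 4, 0], "rot": [0, 0, 0], "fingers": 1}, {"translation": [0.1, 4, 0], "rot": [0, 0, 0], "fingers": 1}, {"translation": [0.1, 4, 0], "rot": [0, 0, 0], "fingers": 1}]}}

```text
t: 14.42
eef_pos: [0.5438, -0.0067, 0.1984]
orientation: [3.14, -0.001, 2.801]
contact_force: [0.4, 0.7, -1.7]
grip_width: 0.0511
```

Run:
```python
from d import *
from cell import viewer
delta([.5472,.0722,.2],tool(0,160.3))
f=viewer.grab_frame("wrist"); cv2.imwrite("pics/w8.png",f["pixels"]); np.savez("/tmp/w8.npz",**f)
```

```text
cm [0.34 7.89 0.16] deg [-0.11 -0.05 -0.17] q [ 0.43  0.52 -0.73  2.02  0.48  0.79  0.63] F [ 0.4  0.7 -1.7] w 0.0511
```

View pics/w8.png

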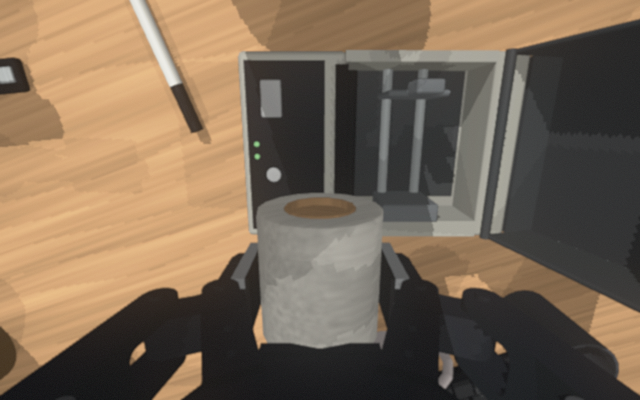

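Run:
```python
from h import *
f=dict(np.load("/tmp/w8.npz"))
pts={'fl':(240,53,.08,-140,90),'fr':(250,234,.08,-140,-60),'feed':(271,98.5,.083,-115,55),'pause':(274,174.5,.083,-115,-5)}
A=[];B=[]
for k,(u,v,z,x,y) in pts.items():
    w=onplane(f,u,v,z); print(k,w.round(4)); A.append((x/1000,y/1000)); B.append(w[:2])
A=np.array(A);B=np.array(B)
a=A-A.mean(0);b=B-B.mean(0); th=np.arctan2((a[:,0]*b[:,1]-a[:,1]*b[:,0]).sum(),(a*b).sum()); R=np.array([[np.cos(th),-np.sin(th)],[np.sin(th),np.cos(th)]])
o=B.mean(0)-R@A.mean(0); print(np.degrees(th),o,((A@R.T+o-B)*1000).round(1).tolist())
P=cloud(f); 
q=((P[...,:2]-o)@R); 
for nm,(u,v) in dict(rest1=(384,150),rest2=(417,150),tab=(427,85),gu=(400,93),fix=(410,203)).items(): print(nm,(q[v,u]*1000).round(1),(P[v,u,2]*1000).round(1))
m=(P[...,2]>.1)&(P[...,2]<.117)&(abs(q[...,0])<.03)&(q[...,1]>.04)&(q[...,1]<.09); print("tab",m.sum(),(q[m].min(0)*1000).round(1),(q[m].max(0)*1000).round(1))
m=(P[...,2]>.08)&(P[...,2]<.0875)&(abs(q[...,0])<.035)&(q[...,1]>.04)&(q[...,1]<.09); print("guide",m.sum(),(q[m].min(0)*1000).round(1),(q[m].max(0)*1000).round(1))
m=(P[...,2]>.0815)&(P[...,2]<.0875)&(abs(q[...,0])<.035)&(q[...,1]<-.02)&(q[...,1]>-.05); print("fixed",m.sum(),(q[m].min(0)*1000).round(1),(q[m].max(0)*1000).round(1))
```

```text
fl [ 0.4173 -0.0251  0.08  ]
fr [ 0.5536 -0.0746  0.08  ]
feed [ 0.4556 -0.0149  0.083 ]
pause [ 0.5115 -0.0347  0.083 ]
70.22852821862081 [0.54643771 0.07590032] [[-2.9, -0.3], [1.9, -1.6], [0.2, 1.2], [0.8, 0.7]]
rest1 [-17.8  11.1] 38.2
rest2 [13.2 11.2] 38.5
tab [-4.9 62.6] 108.1
gu [-16.9  59.1] 82.3
fix [ -1.4 -29.5] 79.1
tab 509 [-12.6  57.1] [ 7.5 67.8]
guide 204 [-30.9  57.4] [21.  89.9]
fixed 800 [-25.  -44.9] [ 21.3 -29.3]
```

Run:
```python
from h import *
f=dict(np.load("/tmp/w8.npz")); P=cloud(f)
s=np.array([.5438,-.0067]); th=np.radians(70.25); ex=np.array([np.cos(th),np.sin(th)]); ey=np.array([-ex[1],ex[0]])
q=np.stack([(P[...,:2]-s)@ex,(P[...,:2]-s)@ey,P[...,2]],-1)*1000
m=np.zeros((400,640),bool); m[190:345,255:385]=1; m&=(abs(q[...,0])<30)&(abs(q[...,1])<40)&(q[...,2]>190)&(f["pixels"].min(-1)>80)
Q=q[m]; print(m.sum(),Q.min(0).round(1),Q.max(0).round(1),np.percentile(Q,[1,99],axis=0).round(1))
print([ (u,v,q[v,u].round(1)) for u,v in [(320,197),(320,225),(320,300),(265,215),(376,215),(320,340)]])
```

```text
16547 [-29.4 -24.9 190.5] [ 29.4  32.4 277.8] [[-24.  -18.6 197.7]
 [ 23.6  31.9 241.1]]
[(320, 197, array([2.000e-01, 3.180e+01, 2.002e+02])), (320, 225, array([1.000e-01, 3.200e+01, 2.391e+02])), (320, 300, array([2.000e-01, 4.200e+00, 2.401e+02])), (265, 215, array([-20.4,  31.6, 226.8])), (376, 215, array([ 21. ,  31.6, 226.6])), (320, 340, array([ 2.000e-01, -1.210e+01,  2.406e+02]))]
```

Call:
{"api": "drive_tool", "payload": {"targets": [{"translation": [0.1, 3, 0], "rot": [0, 0, 0], "fingers": 1}, {"translation": [0.1, 3, 0], "rot": [0, 0, 0], "fingers": 1}, {"translation": [0.1, 2, 0], "rot": [0, 0, -0.2], "fingers": 1}, {"translation": [0, 0, -2], "rot": [0, 0, 0], "fingers": 1}, {"translation": [0, 0, 0], "rot": [0, 0, 0], "fingers": 1}]}}

```text
t: 15.1
eef_pos: [0.5463, 0.0718, 0.1771]
orientation: [3.141, -0.003, 2.798]
contact_force: [0.7, -0.3, -2.8]
grip_width: 0.0507
```

```bash
cat > pr.py <<'E'
from d import *
from cell import viewer
th=np.radians(70.25); O=np.array([.5456,.0737]); ex=np.array([np.cos(th),np.sin(th)]); ey=np.array([-ex[1],ex[0]])
def W(x,y): return O+(x*ex+y*ey)/1000
def pf(P): return np.stack([(P[...,:2]-O)@ex,(P[...,:2]-O)@ey,P[...,2]],-1)*1000
def T(x,y,z): return np.append(W(x,y),z/1000)
E
python3 - <<'E'
from pr import *
delta(T(0,-1.4,46),tool(0,160.25))
f=viewer.grab_frame("wrist"); cv2.imwrite("pics/w9.png",f["pixels"]); q=pf(cloud(f)); np.savez("/tmp/w9.npz",**f)
print([ (u,v,q[v,u].round(1)) for u,v in [(320,225),(320,300),(265,215),(376,215)]])
for nm,lo,hi,y0,y1 in(("tab",100,117,40,90),("guide",80,88,45,75),):
    m=(q[...,2]>lo)&(q[...,2]<hi)&(abs(q[...,0])<32)&(q[...,1]>y0)&(q[...,1]<y1); print(nm,m.sum(),q[m].min(0).round(1) if m.any() else '',q[m].max(0).round(1) if m.any() else '')
E
```

```text
cm [  0.06   0.15 -13.11] deg [-0.08 -0.18 -0.05] q [ 0.26  0.55 -0.71  2.02  0.51  0.76  0.47] F [ 0.7 -0.3 -2.8] w 0.0507
[(320, 225, array([ -1.3,  30.1, 216.6])), (320, 300, array([ -1.3,   2.6, 218.5])), (265, 215, array([-21.9,  30.2, 205.3])), (376, 215, array([ 19.7,  29.9, 204.6]))]
tab 509 [ -9.8  57.3 101.9] [  9.8  67.4 110.2]
guide 231 [-23.1  57.7  80.4] [23.5 62.  83.9]
```

View pics/w9.png

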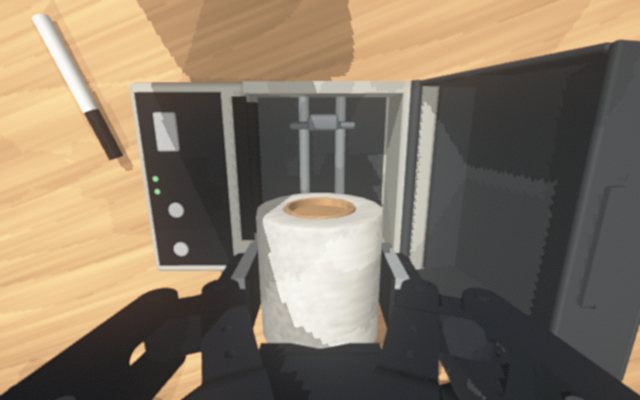

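Call:
{"api": "drive_tool", "payload": {"targets": [{"translation": [0.05, 0.15, -2], "rot": [0, 0, 0], "fingers": 1}, {"translation": [0, 0, -3], "rot": [0, 0, 0], "fingers": 1}, {"translation": [0, 0, -3], "rot": [0, 0, 0], "fingers": 1}, {"translation": [0, 0, -2.5], "rot": [0, 0, 0], "fingers": 1}, {"translation": [0, 0, -1], "rot": [0, 0, 0], "fingers": 1}]}}

```text
t: 15.78
eef_pos: [0.5479, 0.0731, 0.062]
orientation: [3.14, -0.002, 2.796]
contact_force: [-0.5, 0.2, -1.5]
grip_width: 0.0507
```

Run:
```python
from pr import *
delta(T(0,-1.4,46),tool(0,160.25))
f=viewer.grab_frame("wrist"); cv2.imwrite("pics/w10.png",f["pixels"]); q=pf(cloud(f))
print([ (u,v,q[v,u].round(1)) for u,v in [(320,225),(320,300),(265,215),(376,215)]])
```

```text
cm [-0.1   0.01 -1.6 ] deg [-0.1  -0.09  0.03] q [ 0.13  0.7  -0.54  2.1   0.71  0.53  0.29] F [-0.5  0.2 -1.5] w 0.0507
[(320, 225, array([  0.4,  29.7, 102.8])), (320, 300, array([  0.4,   2. , 104. ])), (265, 215, array([-20.1,  29.2,  90. ])), (376, 215, array([21.5, 29. , 89.6]))]
```

View pics/w10.png

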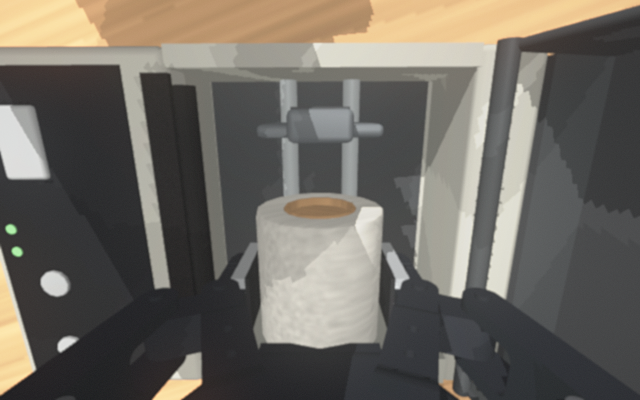

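Call:
{"api": "drive_tool", "payload": {"targets": [{"translation": [0, 0, -0.7], "rot": [0, 0, 0], "fingers": 1}, {"translation": [0, 0, -0.5], "rot": [0, 0, 0], "fingers": 1}, {"translation": [0, 0, -0.2], "rot": [0, 0, 0], "fingers": 1}, {"translation": [0, 0, 0], "rot": [0, 0, 0], "fingers": 1}]}}

```text
t: 16.32
eef_pos: [0.548, 0.0736, 0.0484]
orientation: [3.14, -0.001, 2.797]
contact_force: [0.2, 0.8, -1.5]
grip_width: 0.0508
```

Call:
{"api": "drive_tool", "payload": {"targets": [{"translation": [0, 0, -0.2], "rot": [0, 0, 0], "fingers": 1}, {"translation": [0, 0, 0], "rot": [0, 0, 0], "fingers": 1}]}}

```text
t: 16.58
eef_pos: [0.5479, 0.0736, 0.0462]
orientation: [3.14, -0.002, 2.797]
contact_force: [-0.6, 0.1, -1.8]
grip_width: 0.051
```

Call:
{"api": "drive_tool", "payload": {"targets": [{"translation": [0, 0, -0.2], "rot": [0, 0, 0], "fingers": 1}, {"translation": [0, 0, 0], "rot": [0, 0, 0], "fingers": 1}]}}

```text
t: 16.82
eef_pos: [0.548, 0.0736, 0.0444]
orientation: [3.14, -0.001, 2.797]
contact_force: [0.5, -0.6, 0.8]
grip_width: 0.0506
```

Call:
{"api": "drive_tool", "payload": {"targets": [{"translation": [0, 0, -0.05], "rot": [0, 0, 0], "fingers": 0.3}, {"translation": [0, 0, 0], "rot": [0, 0, 0], "fingers": 0.27}, {"translation": [0, 0, 0], "rot": [0, 0, 0], "fingers": 0.27}]}}

```text
t: 17.2
eef_pos: [0.5479, 0.0737, 0.0438]
orientation: [3.14, -0.002, 2.797]
contact_force: [-0.2, -0.0, 0.1]
grip_width: 0.0623
```

Run:
```python
from pr import *
delta(T(0,-1.4,46),tool(0,160.25))
f=viewer.grab_frame("wrist"); cv2.imwrite("pics/w11.png",f["pixels"]); q=pf(cloud(f))
print([ (u,v,q[v,u].round(1)) for u,v in [(320,225),(320,300),(265,215),(376,215)]])
```

```text
cm [-0.1  -0.05  0.22] deg [-0.13 -0.05 -0.01] q [ 0.11  0.72 -0.51  2.11  0.74  0.49  0.26] F [-0.2 -0.   0.1] w 0.0623
[(320, 225, array([ 1. , 29.3, 83. ])), (320, 300, array([ 0.9,  3.2, 87.4])), (265, 215, array([-19.6,  29.4,  72.1])), (376, 215, array([22. , 29.2, 71.6]))]
```

View pics/w11.png

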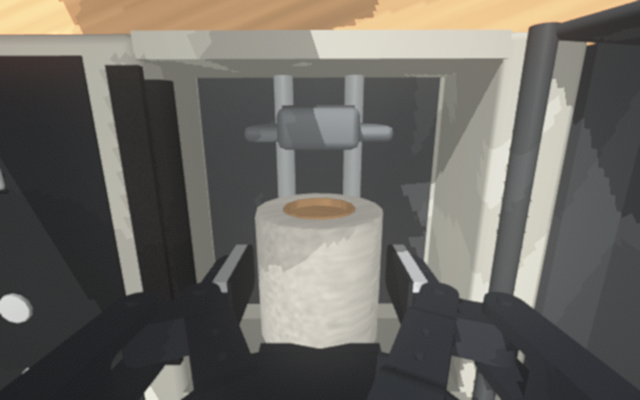

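Call:
{"api": "drive_tool", "payload": {"targets": [{"translation": [0, 0, 1.5], "rot": [0, 0, 0], "fingers": 0.27}, {"translation": [0, 0, 3], "rot": [0, 0, 0], "fingers": 0.27}, {"translation": [0, 0, 3], "rot": [0, 0, 0], "fingers": 0.27}, {"translation": [0, 0, 4], "rot": [0, 0, 0], "fingers": 1}, {"translation": [-1, 0.4, 0], "rot": [0, 0, 0], "fingers": 1}]}}

```text
t: 17.88
eef_pos: [0.5396, 0.078, 0.1621]
orientation: [3.137, 0.003, 2.796]
contact_force: [0.5, -1.0, -0.6]
grip_width: 0.0267
```

Call:
{"api": "drive_tool", "payload": {"targets": [{"translation": [-2.5, 0.9, 0], "rot": [0, 0, 0], "fingers": 1}, {"translation": [-2.5, 0.9, 0], "rot": [0, 0, 0], "fingers": 1}, {"translation": [-2, 0.7, 0], "rot": [0, 0, 0], "fingers": 1}, {"translation": [-0.9, 0.3, 0], "rot": [0, 0, 0], "fingers": 1}]}}

```text
t: 18.38
eef_pos: [0.4574, 0.1058, 0.1588]
orientation: [3.141, -0.002, 2.798]
contact_force: [0.7, -0.1, 0.3]
grip_width: -0.0001
```

Run:
```python
from pr import *
s=readout.read_state(); print(pf(s["eef_pos"][None]))
delta(T(0,90,94),tool(0,160.25))
f=viewer.grab_frame("wrist"); cv2.imwrite("pics/w12.png",f["pixels"])
f=viewer.grab_frame("scene"); crop(f,320,480,90,230,5,"pics/s12.png"); np.savez("/tmp/s12.npz",**f)
```

```text
[[  0.40596854  93.85960163 158.77821632]]
cm [ 0.35 -0.17 -6.48] deg [-0.09 -0.1  -0.08] q [ 0.16  0.49 -0.7   2.21  0.55  0.61  0.29] F [ 0.7 -0.1  0.3] w -0.0001
```

View pics/w12.png

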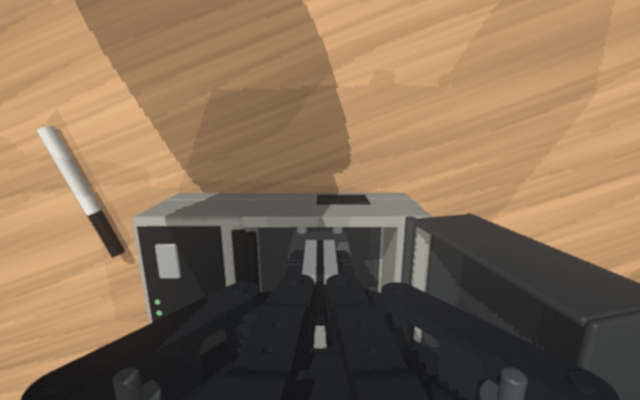

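View pics/s12.png

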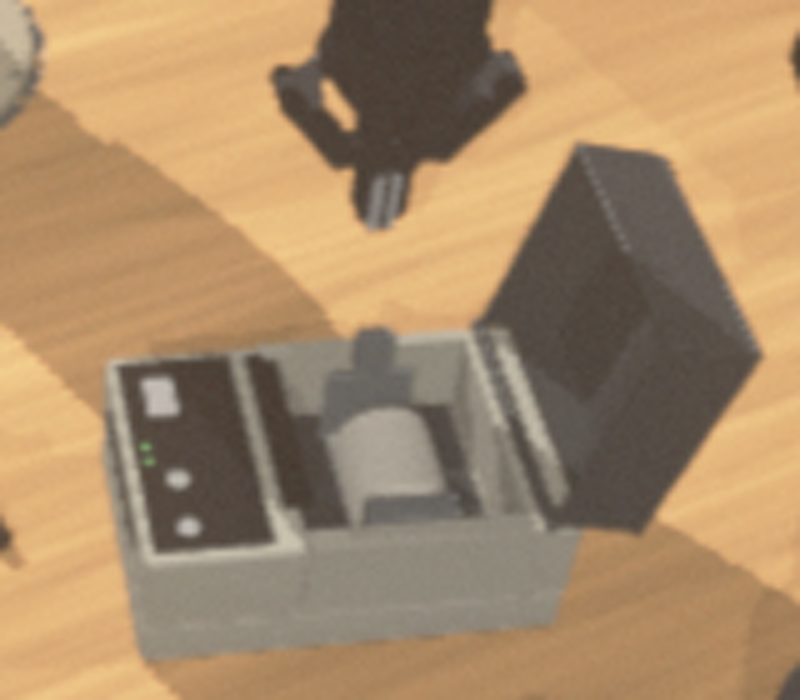

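Call:
{"api": "drive_tool", "payload": {"targets": [{"translation": [0, 0, -3.5], "rot": [0, 0, 0], "fingers": 1}, {"translation": [0, 0, -2.9], "rot": [0, 0, 0], "fingers": 1}, {"translation": [0.9, -0.34, 0], "rot": [0, 0, 0], "fingers": 1}, {"translation": [0.5, -0.18, 0], "rot": [0, 0, 0], "fingers": 1}, {"translation": [0.3, -0.1, 0], "rot": [0, 0, 0], "fingers": 1}]}}

```text
t: 19.1
eef_pos: [0.4767, 0.0993, 0.0956]
orientation: [3.139, -0.001, 2.796]
contact_force: [-2.0, 0.8, -1.5]
grip_width: 0.0003
```

```bash
cat > st.py <<'E'
from pr import *
s=readout.read_state(); F=s["contact_force"]; print("pf",pf(s["eef_pos"][None]).round(1),"F printer",(F[:2]@ex).round(1),(F[:2]@ey).round(1),F[2].round(1),"t",s["t"], np.degrees(s["orientation"]).round(1))
E
python3 st.py
```

```text
pf [[ 0.8 73.5 95.6]] F printer 0.1 2.2 -1.5 t 19.1 [ 1.799e+02 -1.000e-01  1.602e+02]
```

Call:
{"api": "drive_tool", "payload": {"targets": [{"translation": [0.47, -0.17, 0], "rot": [0, 0, 0], "fingers": 1}, {"translation": [0.47, -0.17, 0], "rot": [0, 0, 0], "fingers": 1}, {"translation": [0.38, -0.14, 0], "rot": [0, 0, 0], "fingers": 1}, {"translation": [0.28, -0.1, 0], "rot": [0, 0, 0], "fingers": 1}]}}

```text
t: 19.6
eef_pos: [0.4922, 0.0936, 0.0949]
orientation: [3.14, -0.001, 2.797]
contact_force: [-1.6, 1.6, 1.1]
grip_width: 0.0002
```

```bash
python3 st.py;  python3 - <<'E'
from pr import *
f=viewer.grab_frame("scene"); crop(f,320,480,90,230,5,"pics/s13.png"); np.savez("/tmp/s13.npz",**f)
E
```

```text
pf [[ 0.6 57.  94.9]] F printer 1.0 2.1 1.1 t 19.6 [ 1.799e+02 -1.000e-01  1.603e+02]
```

View pics/s13.png

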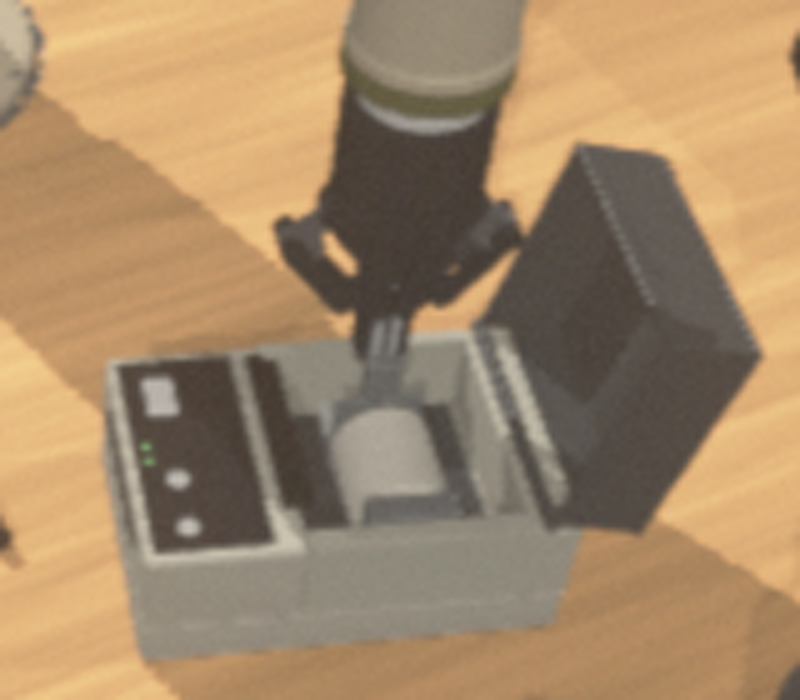

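Call:
{"api": "drive_tool", "payload": {"targets": [{"translation": [0.28, -0.1, 0], "rot": [0, 0, 0], "fingers": 1}, {"translation": [0.28, -0.1, 0], "rot": [0, 0, 0], "fingers": 1}, {"translation": [0.19, -0.07, 0], "rot": [0, 0, 0], "fingers": 1}]}}

```text
t: 20.02
eef_pos: [0.4995, 0.0909, 0.0948]
orientation: [3.14, -0.002, 2.797]
contact_force: [-2.8, 2.5, 2.5]
grip_width: 0.0002
```

```bash
python3 st.py
```

```text
pf [[ 0.6 49.2 94.8]] F printer 1.4 3.4 2.5 t 20.025 [ 1.799e+02 -1.000e-01  1.603e+02]
```

Call:
{"api": "drive_tool", "payload": {"targets": [{"translation": [0.19, -0.07, 0], "rot": [0, 0, 0], "fingers": 1}, {"translation": [0.09, -0.03, 0], "rot": [0, 0, 0], "fingers": 1}]}}

```text
t: 20.27
eef_pos: [0.5008, 0.0904, 0.0947]
orientation: [3.14, -0.004, 2.798]
contact_force: [-10.5, 3.8, 6.7]
grip_width: 0.0
```

```bash
python3 st.py
```

```text
pf [[ 0.6 47.8 94.7]] F printer 0.1 11.1 6.7 t 20.275 [179.9  -0.2 160.3]
```

Call:
{"api": "drive_tool", "payload": {"targets": [{"translation": [0.05, -0.02, 0], "rot": [0, 0, 0], "fingers": 1}, {"translation": [0, 0, 0], "rot": [0, 0, 0], "fingers": 1}]}}

```text
t: 20.52
eef_pos: [0.5008, 0.0904, 0.0947]
orientation: [3.141, -0.004, 2.798]
contact_force: [-8.4, 3.7, 5.9]
grip_width: 0.0
```

```bash
python3 st.py
```

```text
pf [[ 0.6 47.8 94.7]] F printer 0.6 9.2 5.9 t 20.525 [179.9  -0.2 160.3]
```

Call:
{"api": "drive_tool", "payload": {"targets": [{"translation": [-0.9, 0.34, 0], "rot": [0, 0, 0], "fingers": 1}, {"translation": [-1.2, 0.4, 1], "rot": [0, 0, 0], "fingers": 1}, {"translation": [0, 0, 4], "rot": [0, 0, 0], "fingers": 1}, {"translation": [0, 0, 5], "rot": [0, 0, 0], "fingers": 1}, {"translation": [0, 0, 5], "rot": [0, 0, 0], "fingers": 1}]}}

```text
t: 21.15
eef_pos: [0.481, 0.0973, 0.2467]
orientation: [3.14, -0.002, 2.798]
contact_force: [1.9, 0.2, 0.0]
grip_width: 0.0
```

```bash
python3 st.py;  python3 - <<'E'
from pr import *
for n in ("scene","wrist","top"):
    f=viewer.grab_frame(n); np.savez(f"/tmp/{n}14.npz",**f); cv2.imwrite(f"pics/{n}14.png",f["pixels"])
    q=pf(cloud(f)).reshape(-1,3)
    m=(q[:,2]>88)&(q[:,0]>60)&(q[:,0]<200)&(q[:,1]>-55)&(q[:,1]<85)
    # edge in middle
    p=q[m]; 
    if len(p)<50: continue
    for y0 in(-20,30,60):
        k=p[abs(p[:,1]-y0)<6]
        if len(k)>10:
            for zz in range(90,230,20):
                b=k[abs(k[:,2]-zz)<6]
                if len(b): print(n,y0,zz,b[:,0].min().round(1),b[:,0].max().round(1),len(b))
            print(n,y0,'top',k[k[:,2].argmax()].round(1), 'xmax',k[k[:,0].argmax()].round(1))
for n in ("scene","wrist"):
    q=pf(cloud(dict(np.load(f"/tmp/{n}14.npz")))).reshape(-1,3)
    m=(abs(q[:,0])<12)&(q[:,2]>100)&(q[:,2]<116)&(q[:,1]>20)&(q[:,1]<75); print(n,"tab",m.sum(),np.percentile(q[m],[2,98],axis=0).round(1).tolist() if m.sum() else '')
    m=(abs(q[:,0])<26)&(q[:,2]>60)&(q[:,2]<92)&(q[:,1]>-29)&(q[:,1]<26); print(n,"roll",m.sum(),np.percentile(q[m],[1,99],axis=0).round(1).tolist() if m.sum() else '')
E
```

```text
pf [[  0.4  68.8 246.7]] F printer 0.8 -1.7 0.0 t 21.15 [ 1.799e+02 -1.000e-01  1.603e+02]
scene -20 90 65.6 65.6 1
scene -20 190 132.7 149.3 18
scene -20 210 97.7 103.2 8
scene -20 top [ 97.7 -24.9 205.5] xmax [149.3 -14.9 188.2]
scene 30 90 116.8 120.5 8
scene 30 110 120.8 125.2 8
scene 30 130 126.0 128.5 7
scene 30 190 132.3 145.8 17
scene 30 210 97.8 111.3 9
scene 30 top [111.3  35.2 205.6] xmax [145.8  31.1 193.3]
scene 60 90 66.2 121.1 7
scene 60 110 120.5 123.6 11
scene 60 130 124.9 128.5 12
scene 60 190 133.2 146.2 16
scene 60 210 97.6 98.4 2
scene 60 top [ 60.4  57.5 338.1] xmax [146.2  55.2 192.4]
wrist -20 90 115.6 118.8 54
wrist -20 110 119.9 123.5 85
wrist -20 130 124.6 128.7 103
wrist -20 190 134.6 146.0 66
wrist -20 top [134.6 -14.2 195.4] xmax [146.  -21.4 191.7]
wrist 30 90 65.9 118.3 54
wrist 30 110 119.4 123.9 103
wrist 30 130 124.6 128.5 121
wrist 30 190 127.4 145.9 279
wrist 30 210 97.0 111.0 99
wrist 30 top [105.5  35.7 205.6] xmax [145.9  32.  191.5]
wrist 60 90 115.6 118.6 60
wrist 60 110 119.2 123.6 103
wrist 60 130 124.5 128.6 134
wrist 60 190 127.4 146.4 311
wrist 60 210 96.3 102.3 61
wrist 60 top [ 96.9  62.3 205.5] xmax [146.4  62.4 191. ]
top -20 90 62.0 117.3 14
top -20 110 118.1 121.5 13
top -20 130 123.7 125.5 6
top -20 210 93.8 108.7 15
top -20 top [ 97.9 -24.8 207.7] xmax [125.5 -21.7 124.8]
scene tab 38 [[-9.3, 23.8, 100.1], [10.2, 35.9, 111.0]]
scene roll 320 [[-24.5, -28.6, 62.1], [23.5, 25.6, 88.9]]
wrist tab 245 [[-9.8, 28.4, 102.8], [9.4, 38.3, 109.4]]
wrist roll 784 [[-25.1, -7.6, 62.7], [25.1, 25.5, 86.8]]
```

View pics/wrist14.png

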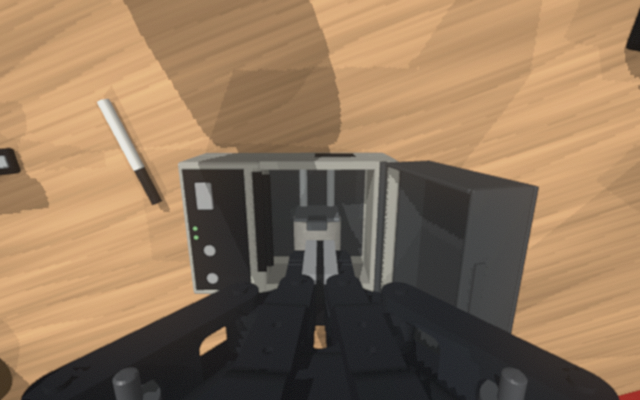

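View pics/scene14.png

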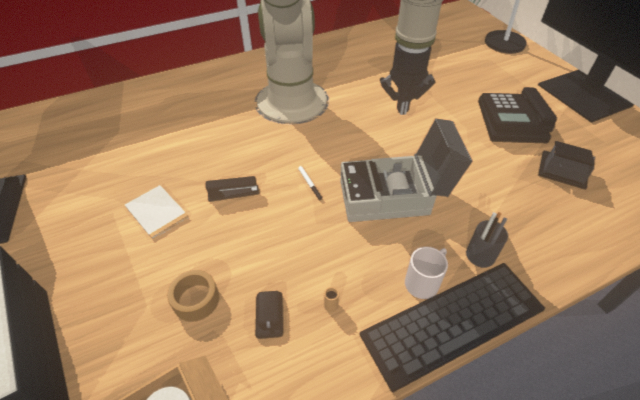

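Call:
{"api": "drive_tool", "payload": {"targets": [{"translation": [2.7, 3.6, 0.5], "rot": [0, 0, 0], "fingers": 1}, {"translation": [2.7, 3.6, 0], "rot": [0, 0, 0], "fingers": 1}, {"translation": [2.8, 3.7, 0], "rot": [0, 0, 0], "fingers": 1}, {"translation": [2.8, 3.7, 0], "rot": [0, 0, 0], "fingers": 1}, {"translation": [0, 0, 0], "rot": [0, 0, 0], "fingers": 1}]}}

```text
t: 21.92
eef_pos: [0.5918, 0.2464, 0.2483]
orientation: [3.139, -0.003, 2.8]
contact_force: [-0.9, -0.1, 0.1]
grip_width: -0.0
```

```bash
python3 st.py;  python3 - <<'E'
from pr import *
delta(T(175,15,173),tool(0,160.25))
f=viewer.grab_frame("wrist"); cv2.imwrite(f"pics/w15.png",f["pixels"])
E
```

```text
pf [[178.1  14.8 248.3]] F printer -0.4 0.8 0.1 t 21.925 [179.8  -0.2 160.4]
cm [-0.12 -0.29 -7.53] deg [-0.21 -0.13 -0.18] q [ 0.01  0.58 -0.75  1.75  0.46  0.99  0.31] F [-0.9 -0.1  0.1] w -0.0
```

View pics/w15.png

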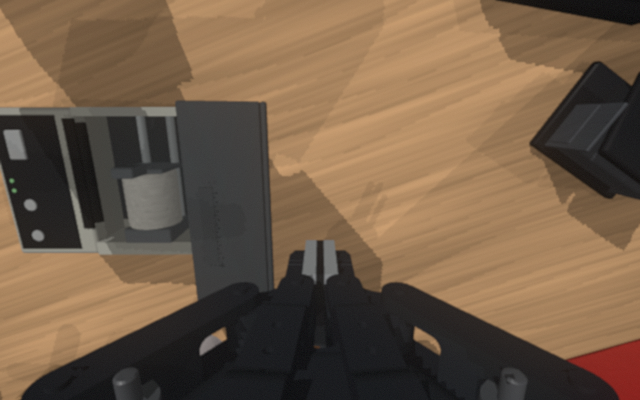

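Call:
{"api": "drive_tool", "payload": {"targets": [{"translation": [0, 0, -3.5], "rot": [0, 0, 0], "fingers": 1}, {"translation": [0, 0, -3.5], "rot": [0, 0, 0], "fingers": 1}, {"translation": [-0.34, -0.94, -0.3], "rot": [0, 0, 0], "fingers": 1}, {"translation": [-0.34, -0.94, 0], "rot": [0, 0, 0], "fingers": 1}]}}

```text
t: 22.48
eef_pos: [0.5846, 0.2242, 0.1777]
orientation: [3.138, -0.001, 2.797]
contact_force: [0.7, 4.1, 3.3]
grip_width: 0.0001
```

```bash
python3 st.py
```

```text
pf [[154.9  14.1 177.7]] F printer 4.1 0.7 3.3 t 22.475 [ 1.798e+02 -1.000e-01  1.603e+02]
```

Call:
{"api": "drive_tool", "payload": {"targets": [{"translation": [-0.3, -0.85, 0.38], "rot": [0, 0, 0], "fingers": 1}, {"translation": [-0.3, -0.85, 0.38], "rot": [0, 0, 0], "fingers": 1}, {"translation": [-0.3, -0.85, 0.38], "rot": [0, 0, 0], "fingers": 1}, {"translation": [-0.33, -0.91, 0.32], "rot": [0, 0, 0], "fingers": 1}]}}

```text
t: 22.98
eef_pos: [0.5727, 0.189, 0.192]
orientation: [3.14, -0.001, 2.797]
contact_force: [1.3, 3.3, 2.3]
grip_width: -0.0002
```

```bash
python3 st.py
python3 - <<'E'
from pr import *
f=viewer.grab_frame("scene"); crop(f,320,500,50,230,3,"pics/s16.png")
E
```

```text
pf [[117.7  13.4 192. ]] F printer 3.6 -0.1 2.3 t 22.975 [179.9  -0.  160.2]
```

View pics/s16.png

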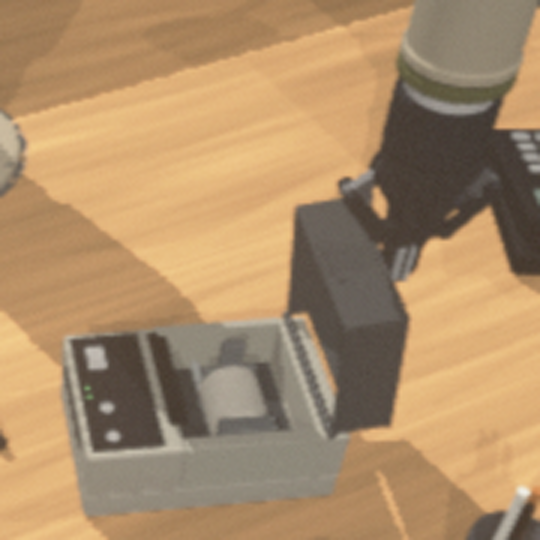

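Call:
{"api": "drive_tool", "payload": {"targets": [{"translation": [-0.34, -0.94, 0.35], "rot": [0, 0, 0], "fingers": 1}, {"translation": [-0.34, -0.94, 0.35], "rot": [0, 0, 0], "fingers": 1}, {"translation": [-0.34, -0.94, 0.2], "rot": [0, 0, 0], "fingers": 1}, {"translation": [-0.34, -0.94, 0.1], "rot": [0, 0, 0], "fingers": 1}, {"translation": [-0.34, -0.94, 0], "rot": [0, 0, 0], "fingers": 1}]}}

```text
t: 23.65
eef_pos: [0.5554, 0.142, 0.2014]
orientation: [3.14, -0.002, 2.797]
contact_force: [0.7, 1.1, -0.4]
grip_width: -0.0003
```

```bash
python3 st.py
python3 - <<'E'
from pr import *
f=viewer.grab_frame("scene"); crop(f,320,500,50,230,3,"pics/s17.png")
E
```

```text
pf [[ 67.6  13.9 201.4]] F printer 1.3 -0.3 -0.4 t 23.65 [ 1.799e+02 -1.000e-01  1.603e+02]
```

View pics/s17.png

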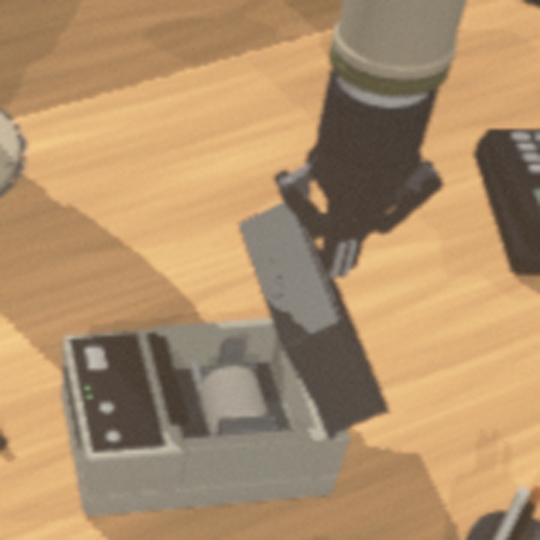

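Call:
{"api": "drive_tool", "payload": {"targets": [{"translation": [-0.34, -0.94, -0.1], "rot": [0, 0, 0], "fingers": 1}, {"translation": [-0.34, -0.94, -0.25], "rot": [0, 0, 0], "fingers": 1}, {"translation": [-0.34, -0.94, -0.35], "rot": [0, 0, 0], "fingers": 1}, {"translation": [-0.3, -0.85, -0.4], "rot": [0, 0, 0], "fingers": 1}, {"translation": [-0.3, -0.85, -0.45], "rot": [0, 0, 0], "fingers": 1}]}}

```text
t: 24.32
eef_pos: [0.5392, 0.0968, 0.1855]
orientation: [3.14, -0.002, 2.797]
contact_force: [0.5, 0.2, 1.6]
grip_width: -0.0
```

```bash
python3 st.py
python3 - <<'E'
from pr import *
f=viewer.grab_frame("scene"); crop(f,320,500,50,230,3,"pics/s18.png")
E
```

```text
pf [[ 19.5  13.9 185.5]] F printer 0.3 -0.4 1.6 t 24.325 [ 1.799e+02 -1.000e-01  1.603e+02]
```

View pics/s18.png

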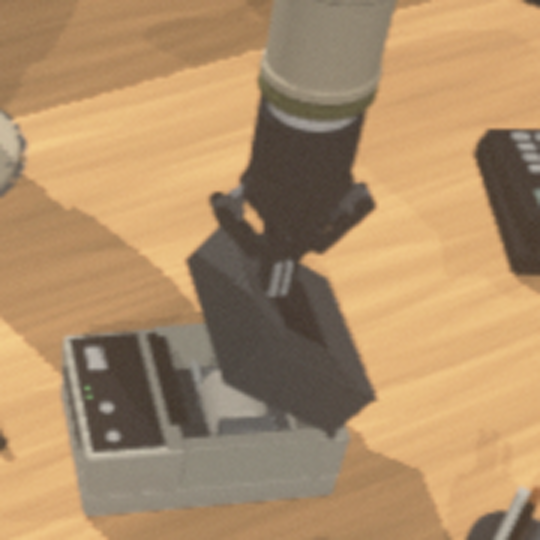

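Call:
{"api": "drive_tool", "payload": {"targets": [{"translation": [-0.25, -0.7, -0.5], "rot": [0, 0, 0], "fingers": 1}, {"translation": [-0.27, -0.75, -0.7], "rot": [0, 0, 0], "fingers": 1}, {"translation": [-0.27, -0.75, -0.75], "rot": [0, 0, 0], "fingers": 1}, {"translation": [-0.24, -0.66, -0.75], "rot": [0, 0, 0], "fingers": 1}, {"translation": [-0.2, -0.6, -0.8], "rot": [0, 0, 0], "fingers": 1}]}}

```text
t: 25.0
eef_pos: [0.5268, 0.0624, 0.1502]
orientation: [3.14, -0.002, 2.797]
contact_force: [-0.6, -0.5, 0.4]
grip_width: 0.0003
```

```bash
python3 st.py
python3 - <<'E'
from pr import *
f=viewer.grab_frame("scene"); crop(f,320,500,50,230,3,"pics/s19.png")
E
```

```text
pf [[-17.   13.9 150.2]] F printer -0.7 0.4 0.4 t 25.0 [ 1.799e+02 -1.000e-01  1.603e+02]
```

View pics/s19.png

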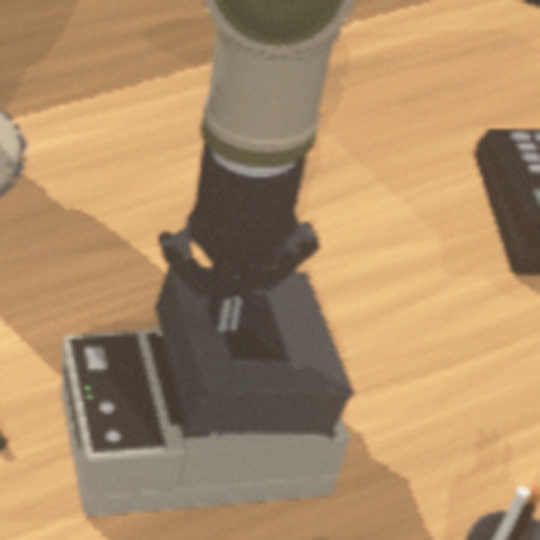

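Call:
{"api": "drive_tool", "payload": {"targets": [{"translation": [-0.27, -0.75, -0.4], "rot": [0, 0, 0], "fingers": 1}, {"translation": [-0.2, -0.6, -0.5], "rot": [0, 0, 0], "fingers": 1}, {"translation": [0, 0, -0.4], "rot": [0, 0, 0], "fingers": 1}, {"translation": [0, 0, 0], "rot": [0, 0, 0], "fingers": 1}]}}

```text
t: 25.55
eef_pos: [0.5224, 0.0495, 0.1377]
orientation: [3.14, -0.002, 2.797]
contact_force: [0.5, -0.4, 0.5]
grip_width: 0.0003
```

```bash
python3 st.py
```

```text
pf [[-30.6  13.7 137.7]] F printer -0.2 -0.6 0.5 t 25.55 [ 1.799e+02 -1.000e-01  1.603e+02]
```

Call:
{"api": "drive_tool", "payload": {"targets": [{"translation": [0, 0, -0.2], "rot": [0, 0, 0], "fingers": 1}, {"translation": [0, 0, -0.1], "rot": [0, 0, 0], "fingers": 1}]}}

```text
t: 25.8
eef_pos: [0.5226, 0.0496, 0.135]
orientation: [3.14, -0.001, 2.797]
contact_force: [-2.4, 0.1, 12.8]
grip_width: -0.0002
```

Call:
{"api": "drive_tool", "payload": {"targets": [{"translation": [0, 0, -0.15], "rot": [0, 0, 0], "fingers": 1}, {"translation": [0, 0, 0], "rot": [0, 0, 0], "fingers": 1}]}}

```text
t: 26.05
eef_pos: [0.5226, 0.0496, 0.1349]
orientation: [3.141, 0.0, 2.797]
contact_force: [-5.3, -1.7, 21.6]
grip_width: 0.0001
```

Call:
{"api": "drive_tool", "payload": {"targets": [{"translation": [0, 0, 1.5], "rot": [0, 0, 0], "fingers": 1}, {"translation": [-0.5, -0.5, 2.5], "rot": [0, 0, 0], "fingers": 1}, {"translation": [-2.1, -2, 0], "rot": [0, 0, 0], "fingers": 1}, {"translation": [-2.1, -2, 0], "rot": [0, 0, 0], "fingers": 1}, {"translation": [-2, -2, 0], "rot": [0, 0, 0], "fingers": 1}]}}

```text
t: 26.68
eef_pos: [0.4549, -0.016, 0.1738]
orientation: [3.14, -0.001, 2.797]
contact_force: [-0.2, 0.1, -0.6]
grip_width: -0.0003
```

```bash
python3 st.py
python3 - <<'E'
from pr import *
delta(T(-115,55,83),tool(0,160.25))
f=viewer.grab_frame("scene"); crop(f,320,500,50,230,3,"pics/s20.png")
q=pf(cloud(f)).reshape(-1,3)
m=(q[:,0]>-55)&(q[:,0]<60)&(q[:,1]>-50)&(q[:,1]<85)&(q[:,2]>120)&(q[:,2]<150)
A=np.c_[q[m][:,0],q[m][:,1],np.ones(m.sum())]; c=np.linalg.lstsq(A,q[m][:,2],rcond=None)[0]; print("lid plane",m.sum(),c)
f=viewer.grab_frame("wrist"); cv2.imwrite("pics/w20.png",f["pixels"]); q=pf(cloud(f)); print("feed key px proj",proj(f,T(-115,55,83)))
E
```

```text
pf [[-115.1   55.1  173.8]] F printer -0.0 0.3 -0.6 t 26.675 [ 1.799e+02 -1.000e-01  1.603e+02]
cm [ 0.01  0.   -9.08] deg [-0.13 -0.02 -0.03] q [ 0.47  0.46 -0.76  2.23  0.53  0.64  0.55] F [-0.2  0.1 -0.6] w -0.0003
lid plane 1689 [-4.69036848e-04 -1.52606091e-03  1.33874077e+02]
feed key px proj (np.float64(325.02614810244313), np.float64(210.7654686451765))
```

View pics/s20.png

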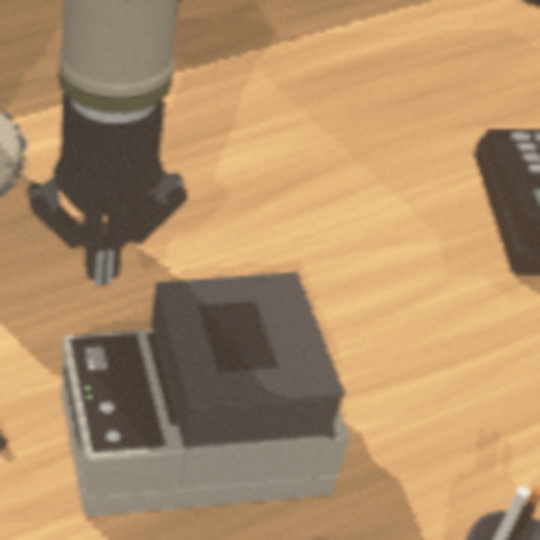

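View pics/w20.png

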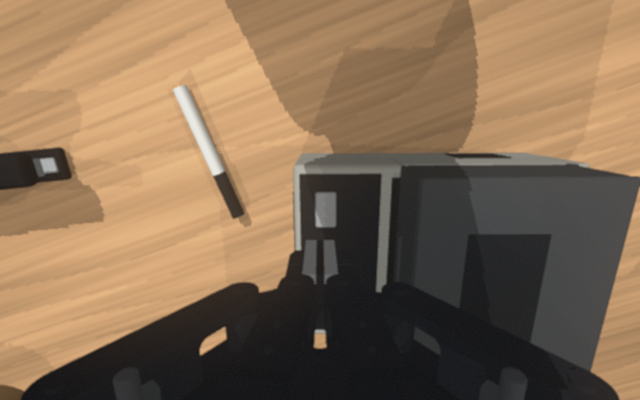

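Call:
{"api": "drive_tool", "payload": {"targets": [{"translation": [0, 0, -3], "rot": [0, 0, 0], "fingers": 1}, {"translation": [0, 0, -3], "rot": [0, 0, 0], "fingers": 1}, {"translation": [0, 0, -2], "rot": [0, 0, 0], "fingers": 1}, {"translation": [0, 0, -0.5], "rot": [0, 0, 0], "fingers": 1}, {"translation": [0, 0, 0], "rot": [0, 0, 0], "fingers": 1}]}}

```text
t: 27.4
eef_pos: [0.4559, -0.015, 0.0886]
orientation: [3.14, -0.001, 2.798]
contact_force: [0.2, 0.3, -0.3]
grip_width: 0.0001
```

```bash
python3 st.py
python3 - <<'E'
from pr import *
f=viewer.grab_frame("wrist"); cv2.imwrite("pics/w21.png",f["pixels"])
E
```

```text
pf [[-113.8   54.5   88.6]] F printer 0.4 -0.1 -0.3 t 27.4 [ 1.799e+02 -1.000e-01  1.603e+02]
```

View pics/w21.png

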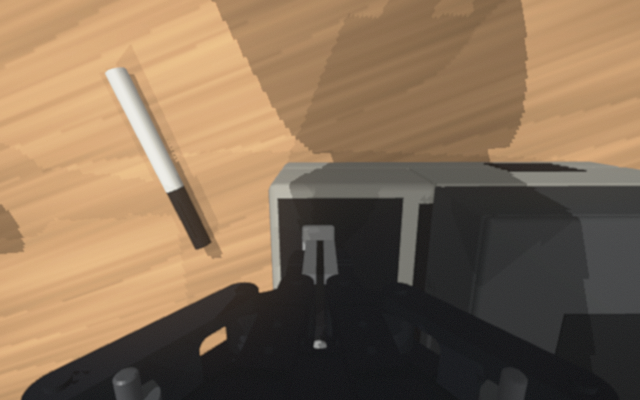

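Call:
{"api": "drive_tool", "payload": {"targets": [{"translation": [-0.04, -0.11, -0.2], "rot": [0, 0, 0], "fingers": 1}, {"translation": [0, 0, -0.2], "rot": [0, 0, 0], "fingers": 1}, {"translation": [0, 0, 0], "rot": [0, 0, 0], "fingers": 1}]}}

```text
t: 27.82
eef_pos: [0.4551, -0.0168, 0.0845]
orientation: [3.14, -0.001, 2.797]
contact_force: [-0.2, 0.4, 0.1]
grip_width: -0.0001
```

Call:
{"api": "drive_tool", "payload": {"targets": [{"translation": [0, 0, -0.1], "rot": [0, 0, 0], "fingers": 1}, {"translation": [0, 0, 0], "rot": [0, 0, 0], "fingers": 1}]}}

```text
t: 28.08
eef_pos: [0.455, -0.0166, 0.0834]
orientation: [3.14, -0.002, 2.797]
contact_force: [0.4, 0.7, 0.3]
grip_width: -0.0001
```

Call:
{"api": "drive_tool", "payload": {"targets": [{"translation": [0, 0, -0.1], "rot": [0, 0, 0], "fingers": 1}, {"translation": [0, 0, 0], "rot": [0, 0, 0], "fingers": 1}]}}

```text
t: 28.32
eef_pos: [0.4551, -0.0166, 0.0824]
orientation: [3.14, -0.002, 2.797]
contact_force: [-0.0, 0.4, 1.5]
grip_width: -0.0
```

Call:
{"api": "drive_tool", "payload": {"targets": [{"translation": [0, 0, -0.06], "rot": [0, 0, 0], "fingers": 1}, {"translation": [0, 0, 0], "rot": [0, 0, 0], "fingers": 1}]}}

```text
t: 28.58
eef_pos: [0.4551, -0.0166, 0.0818]
orientation: [3.14, -0.002, 2.797]
contact_force: [-0.9, -0.2, 2.4]
grip_width: 0.0002
```

Call:
{"api": "drive_tool", "payload": {"targets": [{"translation": [0, 0, -0.08], "rot": [0, 0, 0], "fingers": 1}, {"translation": [0, 0, 0], "rot": [0, 0, 0], "fingers": 1}]}}

```text
t: 28.82
eef_pos: [0.4551, -0.0166, 0.0816]
orientation: [3.14, -0.001, 2.797]
contact_force: [-1.6, 0.6, 15.2]
grip_width: 0.0003
```

Call:
{"api": "drive_tool", "payload": {"targets": [{"translation": [0, 0, 0.02], "rot": [0, 0, 0], "fingers": 1}, {"translation": [0, 0, 0], "rot": [0, 0, 0], "fingers": 1}, {"translation": [0, 0, 0], "rot": [0, 0, 0], "fingers": 1}]}}

```text
t: 29.2
eef_pos: [0.4551, -0.0166, 0.0816]
orientation: [3.14, -0.001, 2.797]
contact_force: [-0.8, -0.3, 11.2]
grip_width: 0.0003
```

Call:
{"api": "drive_tool", "payload": {"targets": [{"translation": [0, 0, 0.5], "rot": [0, 0, 0], "fingers": 1}, {"translation": [0, 0, 3], "rot": [0, 0, 0], "fingers": 1}, {"translation": [0, 0, 5], "rot": [0, 0, 0], "fingers": 1}, {"translation": [0, 0, 5], "rot": [0, 0, 0], "fingers": 1}, {"translation": [0, 0, 5], "rot": [0, 0, 0], "fingers": 1}]}}

```text
t: 29.82
eef_pos: [0.4545, -0.0166, 0.2677]
orientation: [3.14, -0.003, 2.797]
contact_force: [0.7, -0.8, -0.0]
grip_width: -0.0003
```

```bash
python3 st.py
python3 - <<'E'
from pr import *
f=viewer.grab_frame("scene"); cv2.imwrite("pics/s22.png",f["pixels"])
q=pf(cloud(f)).reshape(-1,3)
m=(q[:,0]>-55)&(q[:,0]<60)&(q[:,1]>-50)&(q[:,1]<85)&(q[:,2]>120)&(q[:,2]<150)
A=np.c_[q[m][:,0],q[m][:,1],np.ones(m.sum())]; c=np.linalg.lstsq(A,q[m][:,2],rcond=None)[0]; print("lid plane",m.sum(),c)
E
```

```text
pf [[-115.8   55.2  267.7]] F printer -0.5 -1.0 -0.0 t 29.825 [ 1.799e+02 -1.000e-01  1.603e+02]
lid plane 1693 [-9.94273891e-04 -7.71107727e-04  1.33871605e+02]
```

View pics/s22.png

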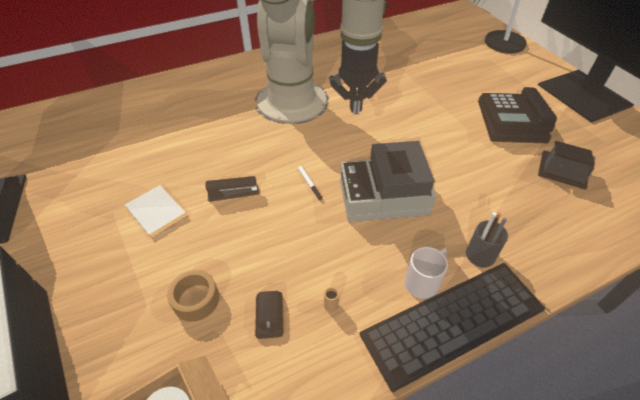

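```bash
python3 -c "
from cell import ctrl
print(ctrl.hand_in())"
```

```text
the job is handed in; nothing more can be done
None
```

The label printer is loaded, its lid is shut and the feed key has been pressed. I handed the job in at about 30 s of the 72 s allowed.

- **Roll:** I tipped it onto its side on the desk, took it again from above and set it down between the guides. Its top then measured 87 mm, against 88 mm expected when it lies on the rests.
- **Guide:** I pushed the tab until the force rose from about 2–3 N to about 10 N and the tab stopped moving. The depth image afterwards put the guide face at about +28 mm, against +27 mm expected.
- **Lid:** I pushed it over from behind and pressed it down until it stopped, with 22 N of force at a height of 135 mm. After the key press, the depth image showed its top level at 134 mm.
- **Feed key:** I held it at 11–15 N for more than 0.3 s, so above the 4 N needed and well below the 30 N limit. There is no direct signal that it registered, so I am relying on the force and time.

The round keys were not touched. In the final picture the other desk objects look where they started, though I only compared them by eye.

The first try at tilting the tool towards the roll stopped short because of the wrist joints. I repeated it more slowly with nothing in the gripper. No check failed, and the position estimates agreed to about 2–3 mm.

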